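# Clamp a worn sleeve in the V-jaw fixture

## Robot

A 6-joint arm with a two-finger parallel gripper is mounted at the origin on the work surface; the furniture and walls round the work are solid. World frame = base frame: x ahead of the robot, y to its left, z up, the work surface at z = 0. Lengths are in m, angles in rad, forces in N, time in s.
With the tool pointing down it reaches from about 0.25 to 0.775 m from the base axis. Payload 8.9 kg.
Tool frame: the origin (TCP) lies midway between the tips of the shut fingers; the grasp point (between the pads) lies 19 mm behind it; y points along the fingers, z is the direction in which the jaws open and shut, and the axes are right-handed (so a half turn about y gives the same grasp; the last joint's range is limited). The gripper opens to 85 mm and grips with 20 to 120 N. Pads are 22 mm wide; open, the fingers measure 114 mm over their backs; the gripper's body (76 mm by 85 mm) begins 54 mm behind the grasp point. The pads swing forward as they close: fully open they stand 13 mm farther back than shut.
Start: joints at [-1.318, 0.291, -0.153, 1.127, 0, 1.431], TCP at [0.2, -0.485, 0.204] pointing down, gripper open.
Joint ranges: [-2.52, 2.52], [-0.91, 1.74], [-1.3, 1.37], [-1.96, 2.02], [-1.52, 1.47], [-3.14, 3.14]. Speed limits (rad/s): [2.22, 2.22, 2.79, 3.14, 3.14, 3.14].

## Interface

Orientations are given as a rotation vector (axis times angle).
In Python, from bench import sensors, imaging, ticket gives the robot as it stands.
- The arm moves only by the shell command python3 -m crank 'ROWS' [FORCE]. ROWS is JSON, a list of rows, each an object with "claw": the finger opening in mm, from 0 to 85.4; "travel": the shift along the tool's x, y, z in mm, a list of three; "rotation": the turn, a rotation vector about the tool's x, y, z in rad, a list of three. A call has 1 to 20 rows; each row is the pose to reach, as a shift and turn from the pose commanded when the call began, along the tool's axes at that moment; what a row does not reach only later rows make up. A row lasts 1/12 s, in which the tool goes at most 41.7 mm and 7.16 degrees, less where a joint would pass 70% of its speed; a pose out of reach is approached as far as the arm can. A call with a gripper value outside its range is refused whole. The fingers move at their own pace and stop on an object; FORCE is the grip in N (left out, the last holds). Time passes only in rows, so rows that repeat a pose let the fingers close. It gives the time, the measured TCP pose, the force and the opening at its end, in the units of the state.
- sensors.state(): the state, without advancing time (a new reading comes with each control period).
- imaging.snapshot(name): name is "scene" or "top"; returns the picture (480x640x3 uint8, red, green, blue); there is no depth.
- imaging.camera_params(name): a dict with "intrinsics" (3x3 intrinsics, pixels), "T" (4x4, takes a point from camera to world coordinates). Camera axes: x right, y down, z forward; pixel columns grow to the right and rows downward; lengths in m; the calibration is good to about 2 mm. A picture is of the moment at which its call begins. camera_params takes no time and is no camera call.
- ticket.job_done(): hands the job in, once; it reports no verdict.
Trained networks look in the newest picture that a camera, given by its name, has taken for a name from the list of things; names that differ only in an ending like _2 or _b are one class to them, and where a whole thing is asked for, a point or a joint stands for the part that bears it (a point fixed in the world has none). Each returns a list of dicts, best first, with "confidence" (0 to 1); they miss things now and then, are a little off and sometimes report something else, mostly with a low value. They report only what shows in the picture. A call takes as long as a camera call. They do not tell look-alikes from the thing itself.
- imaging.spot_in(camera, thing): "pixel" ([column, row] in pixels, amid what is visible of it).
- imaging.cut_out(camera, thing): "region" (480x640 bool, what is visible of it) and "pixel" ([column, row] in pixels, amid what is visible of it).
- imaging.spot_point(camera, thing): "pixel" ([column, row] in pixels: a listed point, or the origin of a listed thing).
The state is a dict: "t": time; "joints": joint angles; "joint_velocities": joint speeds; "joint_torque": joint torques, N m; "tool_pos": TCP position; "ee_rot": TCP orientation; "ft_force": force on the tool from outside, world axes, zero at the start; "wrist_torque": the same for the moment, N m; "width": finger opening in m.
Only numpy, scipy, OpenCV 4.12 (cv2) and the standard library are available. Lean on these libraries where they do the work, as an engineer would, in place of code of your own. Each camera call takes 0.05 s, during which the arm holds its last target.

## Task

Take the spanner that lies across the jaws of the clamping fixture and lay it in the violet bin. Then stand the worn, rusty plain sleeve upright on the fixture's bed between the jaws, and turn the T-handle on top clockwise until it grows stiff and the sleeve is held tight in the V - about a sixth of a turn past first touch; do not wrench it on, or the thin sleeve is crushed. Leave the other parts standing where they are.

Things in the scene. Friction and masses are not known exactly. Their poses are not given: they have to be found in the camera images.
- fixture: Clamping fixture, fixed. Origin on the bench under the seat of the clamped sleeve, z up. Along +x: fixed jaw with an upright 120 degree V-groove, apex at x=30 mm, front corners x=12, y=+-31 mm, back at x=55. Along -x: flat sliding jaw, then a housing 52 mm high with the T-handle at x=-135, y=0. Bed plate x -173 to 83, y +-50 mm, top at 14 mm. Jaws 60 mm high over the bench, 76 to 86 mm wide (y).
- seat (a point): Point on the top of the bed where the sleeve's underside centre comes when clamped: fixture x=0, y=0, 14 mm over the bench; axes as the fixture. A sleeve stood upright in the gap near it is pushed home into the V by the sliding jaw.
- sliding_jaw: Flat sliding jaw, 30 x 76 mm, top 60 mm over the bench. Origin on the bench under the middle of its clamping face, which looks along +x (the fixture's x). The face starts at fixture x = -39 to -33 mm and meets a sleeve seated in the V at x = -26 mm. The screw drives it through a spring.
- t_handle (a joint): T-handle angle, rad; grows clockwise from above, closing the jaw 7 mm per rad (0: face at fixture x=-41 mm). Starts 0.3 to 1.14, stops at -0.4 and 4.2, stays where left. Turns with 0.34 N m; from touch (about 2.1 rad) the jaw force grows 21 N per rad and the torque 0.15 N m per rad. Clamped: 12 N or more (0.6 rad past touch). Over 45 N (2.1 rad past touch) crushes the sleeve.
- t_handle_grip (a point): Middle of the T-handle's cross bar, 125 mm over the bench, on the screw axis. Round level bar, 14 mm thick, 72 mm long with a 19 mm ball at each end, on a 12 mm stem. The point's y axis lies along the bar.
- sleeve: The worn sleeve to be clamped: plain rusty tube with copper lining, 52 mm diameter, 85 mm high, about 0.75 kg, no flange or steps. Stands upright on the bench; origin at the centre of its underside, z up along its axis.
- spanner: Combination spanner, 160 mm long, lying across the tops of both jaws over the gap. Shank 12 mm wide and 5 mm thick, ends 28 mm wide, 8 mm thick. Origin: middle of the spanner, at its underside; its y axis runs along its length, z up.
- bin: Violet open plastic bin, 199 mm (its x) by 158 mm (its y), 72 mm high; the wall at its -x end is only 32 mm high. Fixed, left of the fixture. Floor 2 mm thick, inside 182 x 138 mm. Origin: centre of the underside.
- tool_holder: Bystander: stepped steel collet holder, 63 mm widest, 128 mm high, standing. Origin at the centre of its underside.
- flanged_cup: Bystander: grey flanged cup bush, 62 mm diameter with a 78 mm flange at the top, 62 mm high, standing. Origin at the centre of its underside.
Not all that is in view belongs to the job. What is shaped like the sleeve but red or turquoise is not meant.

How it is judged:
On the way, in this order (a step that is already met when the one before it is completed fails the run):
1. the spanner lies in the bin (x of spanner in the frame of bin between -0.09 and 0.095 m and y of spanner in the frame of bin between -0.07 and 0.07 m and z of spanner in the frame of bin below 0.05 m and contact force between the fingers and spanner below 0.2 N), for 0.2 s.
2. the sleeve stands upright on the bed between the jaws, let go and not yet clamped (x of sleeve in the frame of fixture between -0.016 and 0.006 m and y of sleeve in the frame of fixture between -0.02 and 0.02 m and z of sleeve in the frame of fixture below 0.018 m and angle between sleeve's own z axis and vertical below 0.06 rad and contact force between the fingers and sleeve below 0.2 N and contact force between sliding_jaw and sleeve below 8 N), for 0.2 s.
At the end, for the whole second after the job is handed in: Sleeve upright (0.06 rad) on the fixture bed (within 4 mm), seated in the V within 6 mm along and 8 mm across the jaw travel, at rest, the sliding jaw pressing it with over 12 N; spanner at rest in the bin, its middle between the walls and under 50 mm high (contact force between sliding_jaw and sleeve above 12 N and x of sleeve in the frame of fixture between -0.006 and 0.006 m and y of sleeve in the frame of fixture between -0.008 and 0.008 m and z of sleeve in the frame of fixture below 0.018 m and angle between sleeve's own z axis and vertical below 0.06 rad and linear speed of sleeve below 0.01 m/s and linear speed of spanner below 0.02 m/s and x of spanner in the frame of bin between -0.09 and 0.095 m and y of spanner in the frame of bin between -0.07 and 0.07 m and z of spanner in the frame of bin below 0.05 m); the robot touches nothing.
It fails at once if the sleeve is crushed: the sliding jaw presses it with more than 45 N (contact force between sliding_jaw and sleeve above 45 N).
It fails at once if the tool holder is shoved more than 30 mm or tipped (distance of tool_holder from where it was at the start of the episode above 0.03 m or angle between tool_holder's own z axis and vertical above 0.5 rad).
It fails at once if the flanged cup is shoved more than 30 mm or tipped (distance of flanged_cup from where it was at the start of the episode above 0.03 m or angle between flanged_cup's own z axis and vertical above 0.5 rad).
It fails at once if the sleeve is tipped over (angle between sleeve's own z axis and vertical above 0.6 rad).
It also fails if it takes over 64 s, if anything falls off the work surface, if the arm or the gripper's body presses on something with over 40 N, if the wrist force passes 120 N, or if a joint passes its speed limit or range.

## Working session

There is one attempt and no reset: what is moved stays moved. The work goes in short steps, Python scripts to look and compute and a shell command to move; the robot and the scene stay as the last step left them, time stands still between calls to the robot, and variables do not carry over. Pictures are saved under pics/ and viewed, and the job is handed in when it is done.

```bash
ls; mkdir -p pics
python3 - <<'E'
from bench import sensors, imaging, ticket
import cv2,numpy as np
print(sensors.state())
for n in ("scene","top"):
    im=imaging.snapshot(n); cv2.imwrite(f"pics/{n}0.png",im[:,:,::-1])
    p=imaging.camera_params(n); print(n,np.round(p["intrinsics"],1).tolist(),np.round(p["T"],4).tolist())
E
```

```text
pics
{'t': 0.0, 'joints': array([-1.31830781e+00,  2.91273808e-01, -1.54160190e-01,  1.12669149e+00,
        1.54067983e-05,  1.43150166e+00]), 'joint_velocities': array([ 6.83601250e-05, -4.36422319e-04, -7.25414410e-04, -2.05906597e-03,
       -1.21894315e-04,  1.89465005e-04]), 'joint_torque': array([-2.03278069e-04, -5.37146258e+01,  3.31373799e+01,  1.60711294e-02,
       -2.00819882e-04,  2.66257160e-06]), 'tool_pos': array([ 0.20035237, -0.48473812,  0.20342305]), 'ee_rot': array([-0.39823313,  2.00790585, -2.0051894 ]), 'ft_force': array([ 0.77921871,  0.0056766 , -0.26884249]), 'wrist_torque': array([ 0.01636926, -0.05364764, -0.04097638]), 'width': 0.08527025070434001}
scene [[566.8, 0.0, 313.7], [0.0, 566.8, 237.1], [0.0, 0.0, 1.0]] [[-0.8276, -0.4242, 0.3677, -0.0448], [-0.5612, 0.6094, -0.5601, 0.9136], [0.0135, -0.6698, -0.7424, 1.2863], [0.0, 0.0, 0.0, 1.0]]
top [[527.5, 0.0, 309.0], [0.0, 527.5, 242.5], [0.0, 0.0, 1.0]] [[0.0031, -0.9962, 0.0875, 0.4448], [-0.9999, -0.004, -0.0099, 0.0289], [0.0102, -0.0875, -0.9961, 1.4326], [0.0, 0.0, 0.0, 1.0]]
```

View pics/scene0.png

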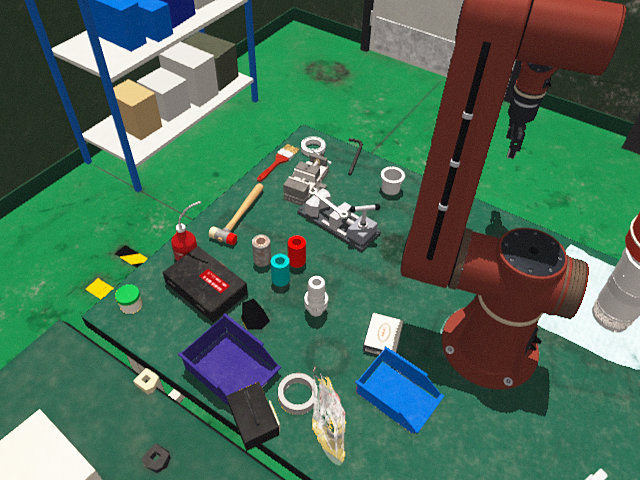

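View pics/top0.png

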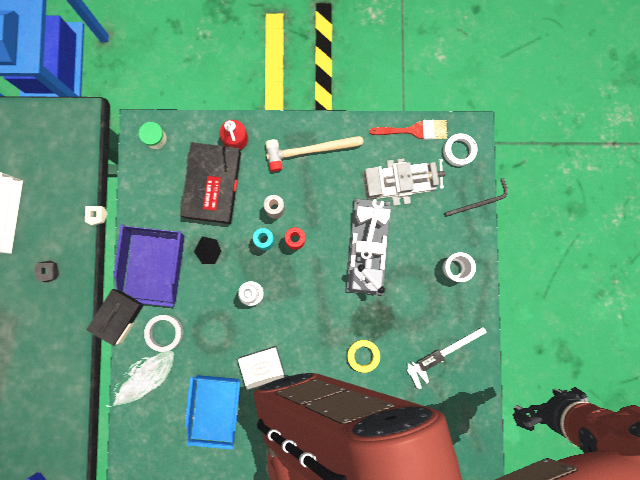

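The top view shows these possible sleeves: rusty grey-brown (274,207), turquoise (263,238) and red (295,238). There are two fixtures, the one with the spanner at (368,245) and a plain vise at (405,180). The bins are violet (150,265) and blue (213,410). I choose the rusty sleeve, the fixture with the spanner and the violet bin, and will check them in close crops.

```bash
cat > h.py <<'E'
import numpy as np,cv2
from bench import sensors, imaging
from scipy.spatial.transform import Rotation as R
def ray(cam,px,z):
    p=imaging.camera_params(cam);K=p["intrinsics"];T=np.array(p["T"])
    d=T[:3,:3]@np.linalg.solve(K,[px[0],px[1],1.]);o=T[:3,3]
    return o+d*(z-o[2])/d[2]
def proj(cam,X):
    p=imaging.camera_params(cam);K=p["intrinsics"];T=np.array(p["T"])
    c=T[:3,:3].T@(np.asarray(X)-T[:3,3]);c=K@c;return c[:2]/c[2]
def crop(cam,x0,y0,w,h,f,name):
    im=imaging.snapshot(cam)[y0:y0+h,x0:x0+w,::-1]
    cv2.imwrite("pics/"+name,cv2.resize(im,None,fx=f,fy=f,interpolation=cv2.INTER_CUBIC))
E
python3 - <<'E'
from h import *
crop("top",340,185,110,120,5,"fix0.png")
crop("scene",230,160,160,160,3.7,"fixs0.png")
for c in("top","scene"):
  for t in("fixture","seat","sliding_jaw","t_handle_grip","sleeve","spanner","bin","tool_holder","flanged_cup"):
    r=imaging.spot_point(c,t)
    print(c,t,[(np.round(a["pixel"],1).tolist(),round(a["confidence"],2)) for a in r[:4]])
E
```

```text
top fixture [([367.6, 229.3], 0.86)]
top seat [([369.9, 231.2], 0.73)]
top sliding_jaw [([364.8, 242.8], 0.51)]
top t_handle_grip [([372.7, 278.5], 0.81), ([372.2, 229.0], 0.52), ([367.5, 229.9], 0.28)]
top sleeve [([265.7, 243.8], 0.84), ([297.6, 242.1], 0.66), ([274.7, 209.3], 0.65)]
top spanner [([369.2, 229.0], 0.63)]
top bin [([152.8, 267.0], 0.71), ([371.2, 228.9], 0.62)]
top tool_holder [([256.0, 292.0], 0.73), ([369.8, 231.5], 0.44)]
top flanged_cup [([457.4, 267.6], 0.9)]
scene fixture [([324.7, 214.0], 0.65)]
scene seat [([327.0, 212.5], 0.94)]
scene sliding_jaw [([326.6, 216.4], 0.26)]
scene t_handle_grip [([326.8, 214.5], 0.69), ([365.1, 210.0], 0.59)]
scene sleeve [([283.7, 280.3], 0.95), ([297.6, 264.1], 0.64), ([262.4, 263.5], 0.57)]
scene spanner [([326.9, 204.1], 0.48)]
scene bin [([234.8, 369.3], 0.57)]
scene tool_holder [([314.0, 308.2], 0.92)]
scene flanged_cup [([393.2, 189.0], 0.94)]
```

View pics/fix0.png

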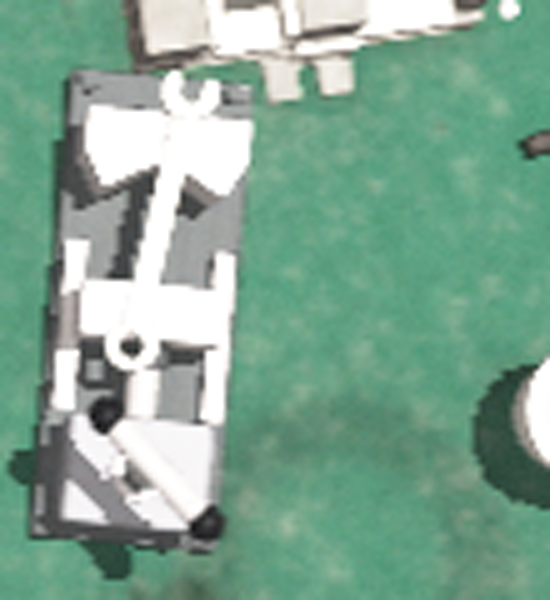

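View pics/fixs0.png

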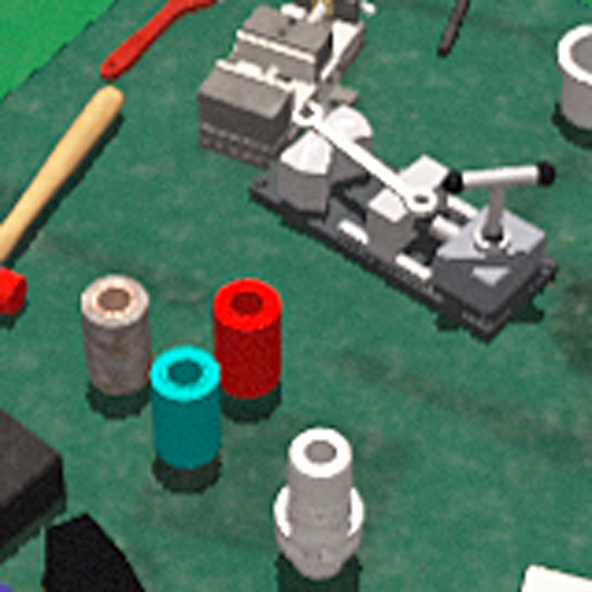

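Run:
```python
from h import *
np.set_printoptions(precision=4,suppress=True)
print("seat",ray("top",(369.9,231.2),.014),ray("scene",(327,212.5),.014))
print("fix",ray("top",(367.6,229.3),0),ray("scene",(324.7,214),0))
print("grip",ray("top",(372.7,278.5),.125),ray("scene",(365.1,210),.125))
print("spanner",ray("top",(369.2,229),.06),ray("scene",(326.9,204.1),.06))
print("sleeve",ray("top",(274.7,209.3),0),ray("scene",(262.4,263.5),0))
print("bin",ray("top",(152.8,267),0),ray("scene",(234.8,369.3),0))
for n,p in(("turq",(265.7,243.8)),("red",(297.6,242.1)),("holder",(256,292)),("cup",(457.4,267.6))): print(n,ray("top",p,0))
for n,p in(("jawR",(368,250)),):print(ray("top",p,0.06))
```

```text
seat [ 0.6008 -0.1502  0.014 ] [ 0.6094 -0.1563  0.014 ]
fix [ 0.6075 -0.1457  0.    ] [ 0.6189 -0.1583  0.    ]
grip [ 0.4708 -0.1423  0.125 ] [ 0.4675 -0.1345  0.125 ]
spanner [ 0.6015 -0.1426  0.06  ] [ 0.6058 -0.1478  0.06  ]
sleeve [0.6616 0.1088 0.    ] [0.657  0.1154 0.    ]
bin [0.5024 0.4373 0.    ] [0.5035 0.4284 0.    ]
turq [0.5666 0.1325 0.    ]
red [0.5716 0.0456 0.    ]
holder [0.4358 0.1573 0.    ]
cup [ 0.5037 -0.3898  0.    ]
[ 0.5463 -0.139   0.06  ]
```

Run:
```python
from h import *
from scipy.optimize import least_squares
np.set_printoptions(precision=4,suppress=True)
pts=[((83,50,14),(355,199.4)),((83,-50,14),(390.4,203)),((-173,50,14),(346,292.4)),((-173,-50,14),(383.4,295)),((-135,0,125),(371.3,278.5))]
def w(P,q): 
    r=R.from_euler('z',q[2]); return np.array([q[0],q[1],0])+r.apply(np.array(P)/1000)
f=lambda q:np.concatenate([proj("top",w(P,q))-np.array(u) for P,u in pts])
s=least_squares(f,[.61,-.15,0]);print("fixture",s.x,np.degrees(s.x[2]),s.fun)
for P,n in (((30,0,60),"V"),((12,31,60),"c1"),((12,-31,60),"c2"),((-38,38,60),"sj"),((0,0,14),"seat")):print(n,proj("top",w(P,s.x)),proj("scene",w(P,s.x)))
a=ray("top",(361,267.6),.125);b=ray("top",(381.6,289.4),.125);print("bar",a,b,np.linalg.norm(a-b),np.degrees(np.arctan2(*(a-b)[[1,0]])))
a=ray("top",(378,204),.068);b=ray("top",(366.6,254.4),.068);print("span",(a+b)/2,np.linalg.norm(a-b),np.degrees(np.arctan2(*(a-b)[[1,0]])))
crop("top",80,180,220,150,3.6,"bin0.png")
for c in("top","scene"):
  for m in imaging.cut_out(c,"sleeve"):
    y,x=np.nonzero(m["region"]); print(c,m["pixel"],x.min(),x.max(),y.min(),y.max())
  for m in imaging.cut_out(c,"spanner"):
    y,x=np.nonzero(m["region"]); print(c,"sp",m["pixel"],m["confidence"],x.min(),x.max(),y.min(),y.max())
```

```text
fixture [ 0.6031 -0.1509 -0.0914] -5.236740868639088 [-0.5546 -0.9655  0.6005 -1.0752  0.1577  0.0655 -0.1033  0.999  -0.0886
  0.8431]
V [373.323  217.1132] [320.6063 199.483 ]
c1 [360.9905 222.765 ] [318.8201 207.5392]
c2 [384.5074 225.0084] [331.3475 196.7779]
sj [356.689  241.4055] [330.2362 216.3605]
seat [370.1594 230.3484] [327.7117 214.3246]
bar [ 0.4977 -0.1134  0.125 ] [ 0.444  -0.1641  0.125 ] 0.07386319604303399 43.344420608858684
span [ 0.6004 -0.1497  0.068 ] 0.13581088569063676 -13.078201044585922
top [271.0, 204.7] 263 283 195 218
top [264.1, 236.8] 252 273 228 249
top [294.1, 236.0] 284 304 227 249
top [360.5, 246.8] 346 389 199 293
top sp [370.6, 229.0] 0.83 362 382 201 257
scene [279.5, 270.3] 271 289 254 286
scene [262.2, 254.1] 252 271 235 266
scene [294.8, 253.0] 287 305 236 267
scene sp [328.3, 202.3] 0.54 309 347 188 218
```

View pics/bin0.png

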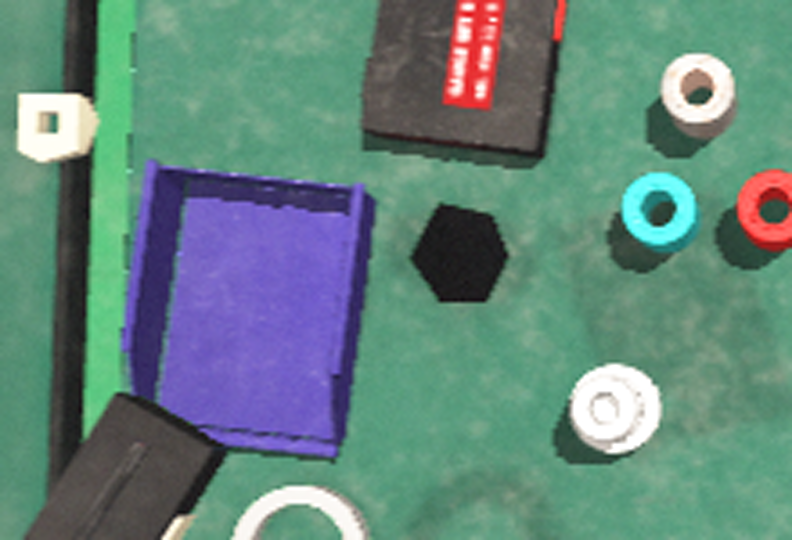

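The crops confirm the choice. The rusty sleeve with a copper bore stands at top (274,205), the spanner crosses the jaws from (378,204) to (367,254), and the violet bin is floor-centred at about (151,267). Next I work out the move to the spanner.

```bash
cat >> h.py <<'E'
np.set_printoptions(precision=4,suppress=True)
def yawz(s):
    z=R.from_rotvec(s["ee_rot"]).as_matrix()[:,2]; return np.degrees(np.arctan2(z[1],z[0]))
def go(x,y,z,yaw):
    """tool y down, tool z horizontal at yaw deg"""
    s=sensors.state(); R0=R.from_rotvec(s["ee_rot"]); c,sn=np.cos(np.radians(yaw)),np.sin(np.radians(yaw))
    zt=np.array([c,sn,0]);yt=np.array([0,0,-1.]);M=np.stack([np.cross(yt,zt),yt,zt],1)
    tr=R0.inv().apply(np.array([x,y,z])-s["tool_pos"])*1000
    rv=(R0.inv()*R.from_matrix(M)).as_rotvec()
    print("travel",np.round(tr,1),"rot",np.round(rv,3),"rows>=",np.linalg.norm(tr)/41.7,np.degrees(np.linalg.norm(rv))/7.16,"yaw now",round(yawz(s),1),"j",s["joints"],"F",s["ft_force"],"w",s["width"],"t",round(s["t"],2))
E
python3 - <<'E'
from h import *
s=sensors.state();print(yawz(s),np.degrees(s["joints"]),R.from_rotvec(s["ee_rot"]).as_matrix())
print("sp",ray("top",(371,229),.068),ray("top",(378.3,201.5),.068)-ray("top",(365.5,257),.068))
print("sleeve",ray("top",(273.9,205),.085),"bin",ray("top",(150.8,267.2),.002))
go(.600,-.150,.14,77)
go(.600,-.150,.14,-103)
E
```

```text
-67.55289238147472 [-75.533   16.6546  -8.7881  64.5561  -0.0004  82.0199] [[-0.9242 -0.      0.3818]
 [-0.3818 -0.     -0.9242]
 [ 0.     -1.      0.    ]]
sp [ 0.6006 -0.1463  0.068 ] [ 0.1457 -0.0345  0.    ]
sleeve [0.6599 0.1062 0.085 ] bin [0.5017 0.4421 0.002 ]
travel [-497.3   64.  -157.3] rot [ 0.    -2.523  0.   ] rows>= 12.600625314117572 20.18895145091502 yaw now -67.6 j [-1.3183  0.2907 -0.1534  1.1267 -0.      1.4315] F [-0.0377  0.0764 -0.148 ] w 0.08552035784085035 t 1.35
travel [-497.3   64.  -157.3] rot [-0.     0.619  0.   ] rows>= 12.600625314117572 4.950713356706924 yaw now -67.6 j [-1.3183  0.2907 -0.1534  1.1267 -0.      1.4315] F [-0.0377  0.0764 -0.148 ] w 0.08552035784085035 t 1.35
```

```bash
python3 -m crank '[{"claw":50,"travel":[-497,24,-157],"rotation":[0,-2.523,0]},{"claw":50,"travel":[-497,24,-157],"rotation":[0,-2.523,0]},{"claw":50,"travel":[-497,24,-157],"rotation":[0,-2.523,0]},{"claw":50,"travel":[-497,24,-157],"rotation":[0,-2.523,0]},{"claw":50,"travel":[-497,24,-157],"rotation":[0,-2.523,0]},{"claw":50,"travel":[-497,24,-157],"rotation":[0,-2.523,0]},{"claw":50,"travel":[-497,24,-157],"rotation":[0,-2.523,0]},{"claw":50,"travel":[-497,24,-157],"rotation":[0,-2.523,0]},{"claw":50,"travel":[-497,24,-157],"rotation":[0,-2.523,0]},{"claw":50,"travel":[-497,24,-157],"rotation":[0,-2.523,0]},{"claw":50,"travel":[-497,24,-157],"rotation":[0,-2.523,0]},{"claw":50,"travel":[-497,24,-157],"rotation":[0,-2.523,0]},{"claw":50,"travel":[-497,24,-157],"rotation":[0,-2.523,0]},{"claw":50,"travel":[-497,24,-157],"rotation":[0,-2.523,0]},{"claw":50,"travel":[-497,24,-157],"rotation":[0,-2.523,0]},{"claw":50,"travel":[-497,24,-157],"rotation":[0,-2.523,0]},{"claw":50,"travel":[-497,24,-157],"rotation":[0,-2.523,0]},{"claw":50,"travel":[-497,24,-157],"rotation":[0,-2.523,0]},{"claw":50,"travel":[-497,24,-157],"rotation":[0,-2.523,0]},{"claw":50,"travel":[-497,24,-157],"rotation":[0,-2.523,0]}]' 40; python3 -c "
from h import *
go(.6005,-.148,.047,77)"
```

```text
t: 3.02
tool_pos: [0.5999, -0.1503, 0.1799]
ee_rot: [-1.562, 0.191, -0.191]
ft_force: [-0.8, 0.2, 0.1]
width: 0.0503
travel [  0.1 132.9   2.4] rot [-0.    -0.017 -0.   ] rows>= 3.1875572778972363 0.13330506210457696 yaw now 76.0 j [-0.3637  0.483   0.0731  1.161   0.     -0.1201] F [-0.8243  0.2188  0.06  ] w 0.05025526938651116 t 3.02
```

```bash
python3 -m crank '[{"claw":50,"travel":[0,70,2],"rotation":[0,-0.02,0]},{"claw":50,"travel":[0,70,2],"rotation":[0,-0.02,0]},{"claw":50,"travel":[0,105,2],"rotation":[0,-0.02,0]},{"claw":50,"travel":[0,133,2],"rotation":[0,-0.02,0]},{"claw":50,"travel":[0,133,2],"rotation":[0,-0.02,0]},{"claw":50,"travel":[0,133,2],"rotation":[0,-0.02,0]}]' 40; python3 -c "
from h import *
crop('top',330,185,110,120,5,'a1.png');crop('scene',250,130,160,120,4.5,'a2.png')
go(.6005,-.148,.047,77)"
```

```text
t: 3.52
tool_pos: [0.5992, -0.148, 0.0463]
ee_rot: [-1.562, 0.183, -0.178]
ft_force: [-0.2, 0.0, 0.8]
width: 0.0502
travel [-1.3  1.9  0.6] rot [ 0.    -0.003  0.002] rows>= 0.057601544460936904 0.03017326176499504 yaw now 76.8 j [-0.3604  0.5847 -0.1176  0.866  -0.     -0.1307] F [0.4463 0.3996 0.6927] w 0.050279028221325094 t 3.62
```

View pics/a2.png

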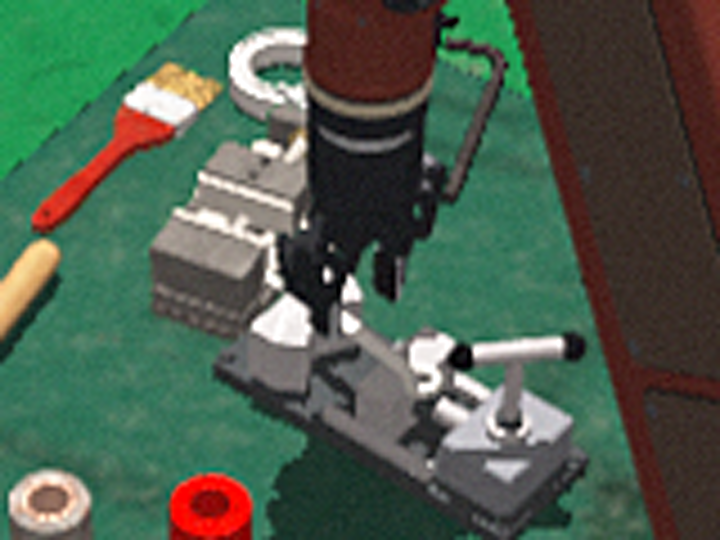

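View pics/a1.png

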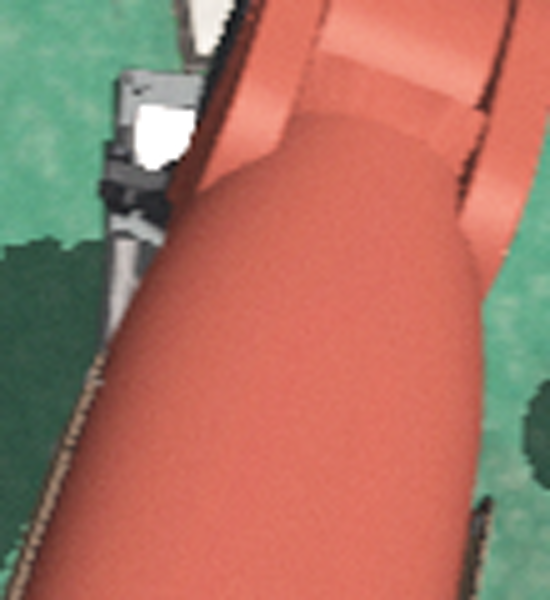

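The scene view shows the fingers astride the shank at about (345,290) in the crop. I'll close on it, then lift.

```bash
python3 -m crank '[{"claw":5,"travel":[0,0,0],"rotation":[0,0,0]},{"claw":5,"travel":[0,0,0],"rotation":[0,0,0]},{"claw":5,"travel":[0,0,0],"rotation":[0,0,0]},{"claw":5,"travel":[0,0,0],"rotation":[0,0,0]},{"claw":5,"travel":[0,0,0],"rotation":[0,0,0]},{"claw":5,"travel":[0,0,0],"rotation":[0,0,0]},{"claw":5,"travel":[0,0,0],"rotation":[0,0,0]},{"claw":5,"travel":[0,0,0],"rotation":[0,0,0]},{"claw":5,"travel":[0,0,0],"rotation":[0,0,0]}]' 50
python3 -m crank '[{"claw":5,"travel":[0,-20,0],"rotation":[0,0,0]},{"claw":5,"travel":[0,-50,0],"rotation":[0,0,0]},{"claw":5,"travel":[0,-90,0],"rotation":[0,0,0]},{"claw":5,"travel":[0,-130,0],"rotation":[0,0,0]},{"claw":5,"travel":[0,-170,0],"rotation":[0,0,0]},{"claw":5,"travel":[0,-170,0],"rotation":[0,0,0]}]' 50
python3 -c "
from h import *
crop('scene',250,80,160,120,4.5,'a3.png')
go(.502,.440,.20,83)"
```

```text
t: 4.37
tool_pos: [0.6003, -0.1484, 0.0469]
ee_rot: [-1.563, 0.181, -0.18]
ft_force: [-0.2, -0.2, -0.1]
width: 0.005
t: 4.87
tool_pos: [0.6038, -0.1496, 0.2254]
ee_rot: [-1.566, 0.172, -0.189]
ft_force: [0.6, -0.6, -0.4]
width: 0.0049
travel [-232.5   19.3  550.9] rot [ 0.001 -0.108  0.008] rows>= 14.346349655745856 0.8633378549722536 yaw now 76.8 j [-0.3604  0.4631  0.1507  1.2503 -0.     -0.1307] F [-0.0764 -0.3656 -0.3469] w 0.005073404262274648 t 4.92
```

View pics/a3.png

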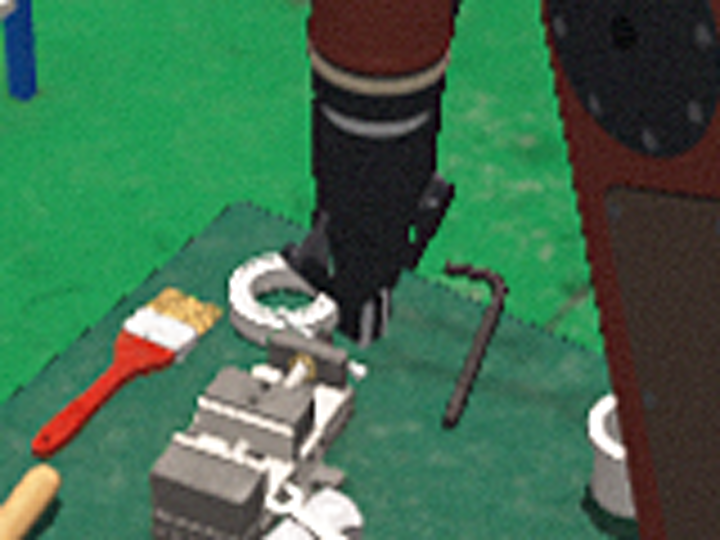

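The opening is 5 mm and I expected 12 mm, so the grasp missed. I'll move the arm aside and look.

```bash
python3 -c "
from h import *
crop('scene',270,160,120,90,6,'a4.png');crop('top',340,185,110,120,5,'a5.png')"
```

```text
(no output)
```

View pics/a4.png

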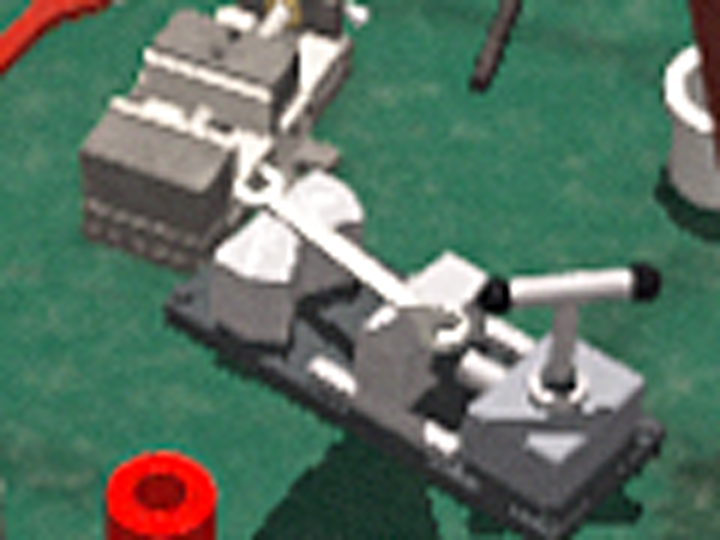

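View pics/a5.png

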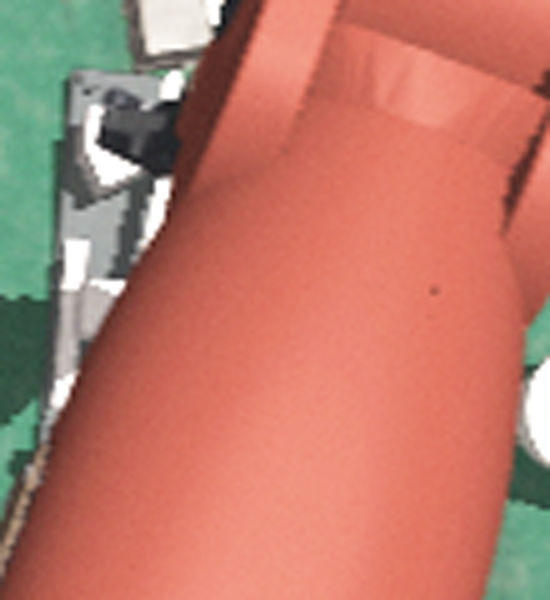

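Run:
```python
from h import *
d=np.array([np.cos(np.radians(77)),np.sin(np.radians(77)),0])
c=np.array([.5995,-.148,.0465])
for n,p in (("tcp",c),("tip+",c+.025*d),("tip-",c-.025*d),("grasp",c+[0,0,.019])):
    q=proj("scene",p);print(n,q,"in a2",(q-[250,130])*4.5)
# spanner points in scene now: shank middle
for px in ((325,200.5),(270+345/6,160+248/6),(270+260/6,160+185/6),(270+447/6,160+322/6)): print(px,ray("scene",px,.0665))
```

```text
tcp [328.5188 207.9969] in a2 [353.3344 350.9859]
tip+ [322.65   211.8612] in a2 [326.9248 368.3755]
tip- [334.3105 204.1832] in a2 [379.3973 333.8246]
grasp [328.7226 203.6105] in a2 [354.2516 331.2471]
(325, 200.5) [ 0.6158 -0.152   0.0665]
(327.5, 201.33333333333334) [ 0.6075 -0.1533  0.0665]
(313.3333333333333, 190.83333333333334) [ 0.6696 -0.1672  0.0665]
(344.5, 213.66666666666666) [ 0.5364 -0.1382  0.0665]
```

Run:
```python
from h import *
s=sensors.state();t=s["tool_pos"];q=proj("scene",t);print(t,s["joints"],s["width"],q,(q-[270,100])*6)
crop("scene",270,100,100,80,6,"a6.png")
```

```text
[ 0.6004 -0.1484  0.2171] [-0.3605  0.4667  0.1443  1.2479  0.     -0.1307] 0.005150950598033239 [330.2825 165.688 ] [361.6949 394.1282]
```

View pics/a6.png

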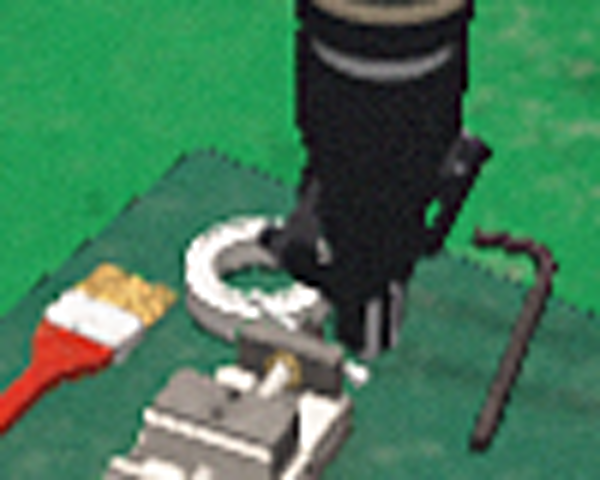

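The spanner hasn't moved. The shut fingertips show at about (331.7,159.2) in the scene, but the reported TCP projects to (330.3,165.7). So the real tips stand about 20–25 mm higher than the reported TCP. I'll retry lower; even without that offset, z=24 mm clears the bed by 10 mm.

```bash
python3 -m crank '[{"claw":40,"travel":[0,40,0],"rotation":[0,0,0]},{"claw":40,"travel":[0,80,0],"rotation":[0,0,0]},{"claw":40,"travel":[0,110,0],"rotation":[0,0,0]},{"claw":40,"travel":[0,130,0],"rotation":[0,0,0]},{"claw":40,"travel":[0,140,0],"rotation":[0,0,0]},{"claw":40,"travel":[0,150,0],"rotation":[0,0,0]},{"claw":40,"travel":[0,160,0],"rotation":[0,0,0]},{"claw":40,"travel":[0,170,0],"rotation":[0,0,0]}]' 40
python3 -m crank '[{"claw":40,"travel":[0,6,0],"rotation":[0,0,0]},{"claw":40,"travel":[0,12,0],"rotation":[0,0,0]},{"claw":40,"travel":[0,18,0],"rotation":[0,0,0]},{"claw":40,"travel":[0,23,0],"rotation":[0,0,0]},{"claw":40,"travel":[0,23,0],"rotation":[0,0,0]}]' 40
python3 -c "
from h import *
crop('scene',280,150,100,80,7,'a7.png')
s=sensors.state();q=proj('scene',s['tool_pos']);print((q-[280,150])*7,s['ft_force'])"
```

```text
t: 5.73
tool_pos: [0.601, -0.1486, 0.0469]
ee_rot: [-1.564, 0.179, -0.181]
ft_force: [-0.3, 0.0, 0.6]
width: 0.0399
t: 6.15
tool_pos: [0.5999, -0.1482, 0.0232]
ee_rot: [-1.563, 0.181, -0.18]
ft_force: [-0.1, 0.6, -0.8]
width: 0.0401
[337.1111 441.2477] [ 0.0857 -0.2524 -0.4567]
```

View pics/a7.png

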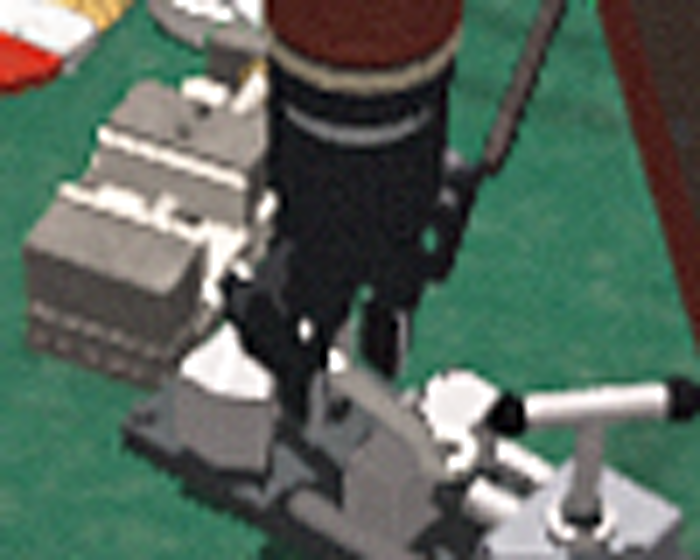

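The fingertips now straddle the shank, the left tip at (295,412) and the right at (388,375) in the crop. Closing.

```bash
python3 -m crank '[{"claw":3,"travel":[0,0,0],"rotation":[0,0,0]},{"claw":3,"travel":[0,0,0],"rotation":[0,0,0]},{"claw":3,"travel":[0,0,0],"rotation":[0,0,0]},{"claw":3,"travel":[0,0,0],"rotation":[0,0,0]},{"claw":3,"travel":[0,0,0],"rotation":[0,0,0]},{"claw":3,"travel":[0,0,0],"rotation":[0,0,0]},{"claw":3,"travel":[0,0,0],"rotation":[0,0,0]}]' 50
```

```text
t: 6.78
tool_pos: [0.6007, -0.1485, 0.0245]
ee_rot: [-1.563, 0.18, -0.181]
ft_force: [-0.8, 1.7, 5.6]
width: 0.0098
```

```bash
python3 -m crank '[{"claw":3,"travel":[0,-10,0],"rotation":[0,0,0]},{"claw":3,"travel":[0,-30,0],"rotation":[0,0,0]},{"claw":3,"travel":[0,-60,0],"rotation":[0,0,0]},{"claw":3,"travel":[0,-95,0],"rotation":[0,0,0]},{"claw":3,"travel":[0,-130,0],"rotation":[0,0,0]},{"claw":3,"travel":[0,-150,0],"rotation":[0,0,0]},{"claw":3,"travel":[0,-150,0],"rotation":[0,0,0]}]' 50
python3 -c "
from h import *
crop('scene',270,100,120,100,6,'a8.png')
go(.502,.440,.20,83)"
```

```text
t: 7.37
tool_pos: [0.6028, -0.1493, 0.1797]
ee_rot: [-1.565, 0.174, -0.186]
ft_force: [-0.3, 0.6, -0.6]
width: 0.0099
travel [-231.2  -24.6  550.7] rot [ 0.001 -0.108  0.005] rows>= 14.335738816311501 0.8620552680220276 yaw now 76.8 j [-0.3605  0.4832  0.0653  1.1483 -0.     -0.1307] F [-1.0507  0.1698 -1.8033] w 0.00979048377049297 t 7.42
```

View pics/a8.png

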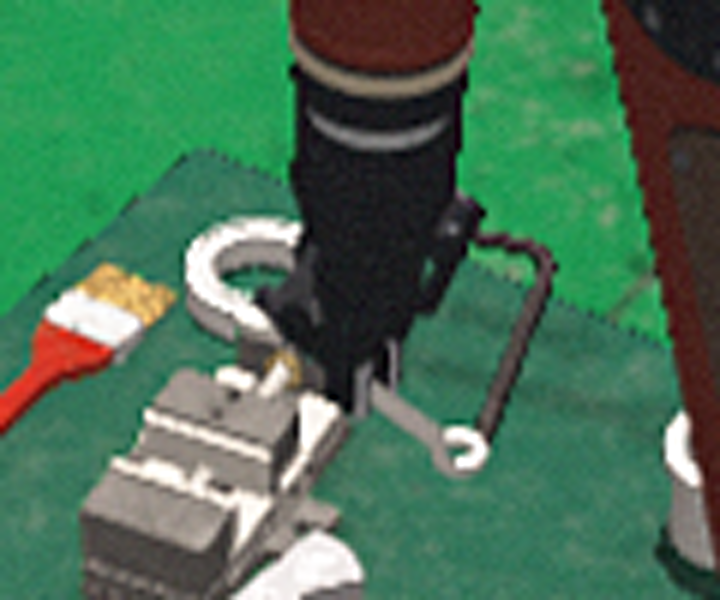

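The spanner is held; its ring end shows at (460,450) in the crop. Carrying it to the bin.

```bash
python3 -m crank '[{"claw":3,"travel":[-15,-25,35],"rotation":[0,-0.01,0]},{"claw":3,"travel":[-30,-25,72],"rotation":[0,-0.02,0]},{"claw":3,"travel":[-46,-25,110],"rotation":[0,-0.03,0]},{"claw":3,"travel":[-62,-25,148],"rotation":[0,-0.04,0]},{"claw":3,"travel":[-78,-25,186],"rotation":[0,-0.05,0]},{"claw":3,"travel":[-94,-25,224],"rotation":[0,-0.06,0]},{"claw":3,"travel":[-110,-25,262],"rotation":[0,-0.07,0]},{"claw":3,"travel":[-126,-25,300],"rotation":[0,-0.08,0]},{"claw":3,"travel":[-142,-25,338],"rotation":[0,-0.09,0]},{"claw":3,"travel":[-158,-25,376],"rotation":[0,-0.1,0]},{"claw":3,"travel":[-174,-25,414],"rotation":[0,-0.11,0]},{"claw":3,"travel":[-190,-25,452],"rotation":[0,-0.11,0]},{"claw":3,"travel":[-206,-25,490],"rotation":[0,-0.11,0]},{"claw":3,"travel":[-220,-25,525],"rotation":[0,-0.11,0]},{"claw":3,"travel":[-231,-25,551],"rotation":[0,-0.11,0]},{"claw":3,"travel":[-231,-25,551],"rotation":[0,-0.11,0]},{"claw":3,"travel":[-231,-25,551],"rotation":[0,-0.11,0]}]' 50
python3 -c "
from h import *
crop('top',60,180,200,150,4,'b1.png');crop('scene',150,230,200,160,4,'b2.png')
go(.502,.440,.020,83)"
```

```text
t: 8.83
tool_pos: [0.4995, 0.4417, 0.1969]
ee_rot: [-1.571, 0.094, -0.09]
ft_force: [-0.2, -0.8, -1.1]
width: 0.0096
travel [  1.7 177.8   0.7] rot [ 0.002  0.002 -0.001] rows>= 4.263753580827532 0.02593387386565279 yaw now 83.1 j [ 0.6115  0.5756  0.2749  1.2724 -0.0004  0.7315] F [ 0.3794 -0.2483 -0.5597] w 0.010116840879875138 t 8.93
```

View pics/b1.png

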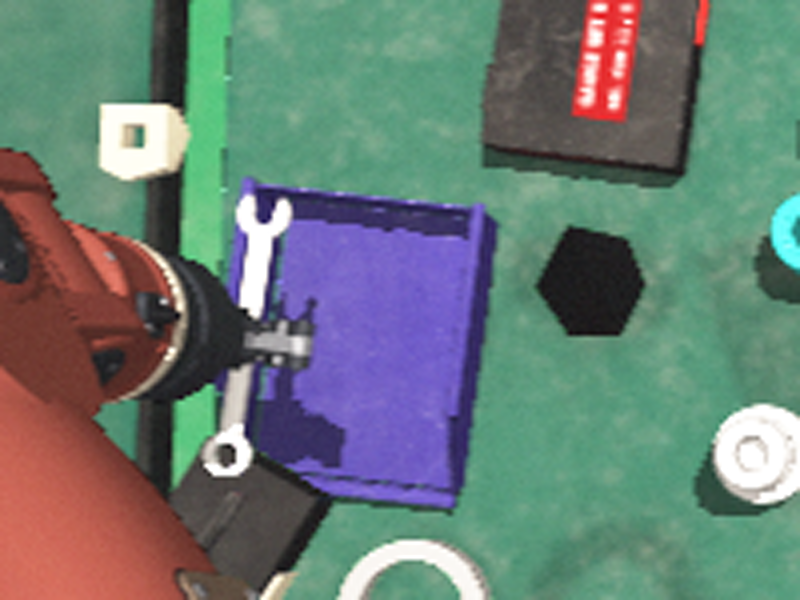

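View pics/b2.png

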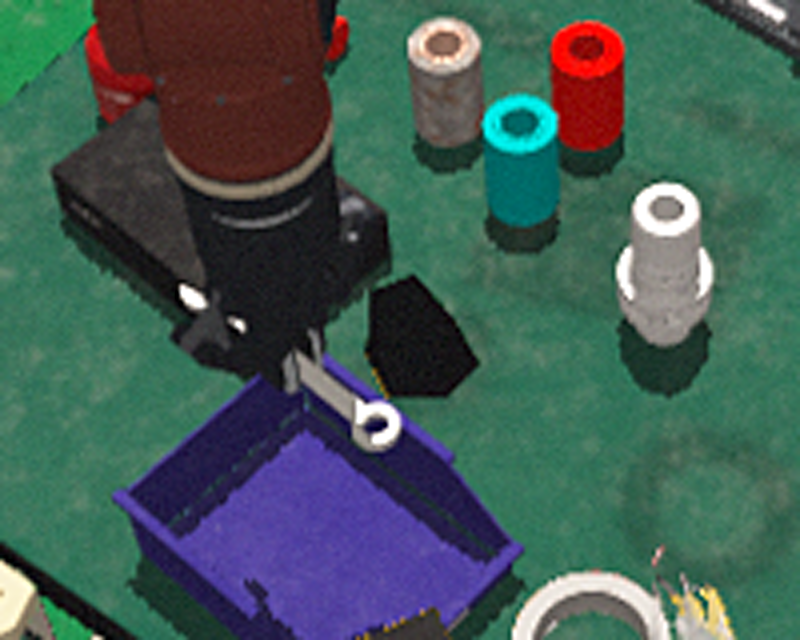

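Run:
```python
from h import *
for z in(.2,.21,.22,.23):print(z,ray("top",(121.8,263.8),z))
print(sensors.state()["tool_pos"])
# bin corners rim from top bin0 crop (tl,tr) z .072 ; scene
f=lambda u,v:(80+u/3.6,180+v/3.6)
for n,p in(("tl",f(150,160)),("tr",f(372,192))):print(n,ray("top",p,.072))
for n,p in(("fl",f(183,198)),("fr",f(350,212)),("bl",f(158,408)),("br",f(328,437))):print(n,ray("top",p,.002))
print(proj("scene",(.502,.440,.002)),[(proj("scene",(.502,.440,.002))-[150,230])*4])
```

```text
0.2 [0.5015 0.4525 0.2   ]
0.21 [0.5011 0.449  0.21  ]
0.22 [0.5006 0.4456 0.22  ]
0.23 [0.5002 0.4422 0.23  ]
[0.5005 0.4398 0.1978]
tl [0.6093 0.5003 0.072 ]
tr [0.5868 0.3405 0.072 ]
fl [0.589  0.4987 0.002 ]
fr [0.5789 0.3727 0.002 ]
bl [0.4312 0.5122 0.002 ]
br [0.41   0.3849 0.002 ]
[232.2355 372.6505] [array([328.9418, 570.6019])]
```

```bash
python3 -m crank '[{"claw":3,"travel":[0,35,-7],"rotation":[0,0,0]},{"claw":3,"travel":[0,70,-7],"rotation":[0,0,0]},{"claw":3,"travel":[0,105,-7],"rotation":[0,0,0]},{"claw":3,"travel":[0,140,-7],"rotation":[0,0,0]},{"claw":3,"travel":[0,165,-7],"rotation":[0,0,0]},{"claw":3,"travel":[0,180,-7],"rotation":[0,0,0]},{"claw":3,"travel":[0,190,-7],"rotation":[0,0,0]},{"claw":3,"travel":[0,195,-7],"rotation":[0,0,0]},{"claw":3,"travel":[0,195,-7],"rotation":[0,0,0]}]' 50
python3 -c "
from h import *
crop('scene',170,250,160,130,5,'b3.png')
go(.5,.433,0,83)"
```

```text
t: 9.68
tool_pos: [0.5001, 0.4328, 0.0035]
ee_rot: [-1.569, 0.096, -0.094]
ft_force: [-0.5, 0.9, -0.6]
width: 0.0101
travel [-0.6  4.5 -0.5] rot [-0.     0.002  0.   ] rows>= 0.10976475828913766 0.013299038205843135 yaw now 83.1 j [ 0.6033  0.704  -0.0224  0.8441 -0.0001  0.7238] F [ 0.258  -0.3424 -0.0477] w 0.009916387925478705 t 9.73
```

View pics/b3.png

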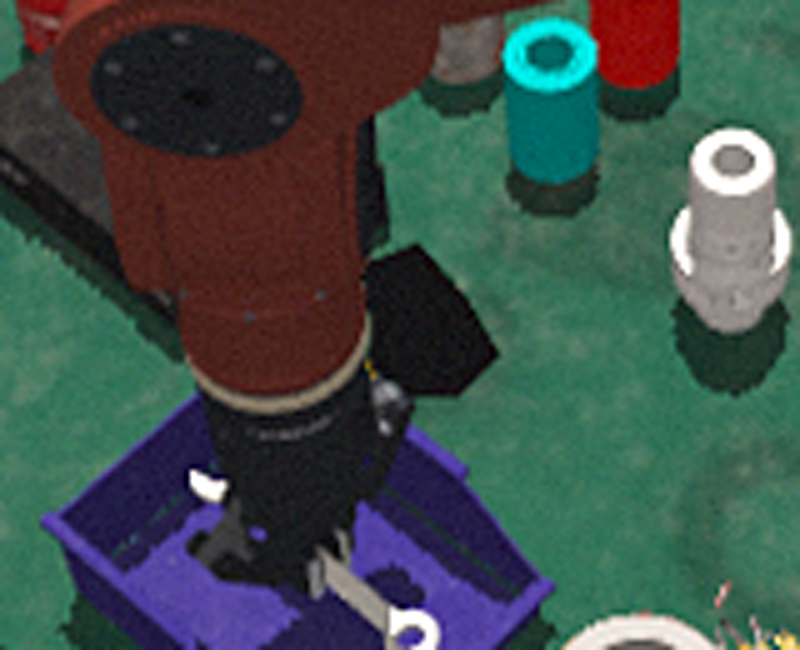

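The spanner is between the bin walls, with its ring end at (412,630) in the crop. Lowering a little more, then releasing.

```bash
python3 -m crank '[{"claw":3,"travel":[0,4,0],"rotation":[0,0,0]},{"claw":3,"travel":[0,8,0],"rotation":[0,0,0]},{"claw":3,"travel":[0,8,0],"rotation":[0,0,0]}]' 50
python3 -m crank '[{"claw":35,"travel":[0,0,0],"rotation":[0,0,0]},{"claw":35,"travel":[0,0,0],"rotation":[0,0,0]},{"claw":35,"travel":[0,0,0],"rotation":[0,0,0]},{"claw":35,"travel":[0,0,0],"rotation":[0,0,0]},{"claw":35,"travel":[0,0,0],"rotation":[0,0,0]},{"claw":35,"travel":[0,0,0],"rotation":[0,0,0]}]' 50
python3 -m crank '[{"claw":35,"travel":[0,-20,0],"rotation":[0,0,0]},{"claw":35,"travel":[0,-60,0],"rotation":[0,0,0]},{"claw":35,"travel":[0,-100,0],"rotation":[0,0,0]},{"claw":35,"travel":[0,-140,0],"rotation":[0,0,0]},{"claw":35,"travel":[0,-180,0],"rotation":[0,0,0]},{"claw":85,"travel":[0,-200,0],"rotation":[0,0,0]},{"claw":85,"travel":[0,-200,0],"rotation":[0,0,0]}]' 50
python3 -c "
from h import *
crop('scene',170,250,160,130,5,'b4.png')
s=sensors.state();print(s['joints'])
go(.659,.108,.19,85);go(.659,.108,.19,0);go(.659,.108,.19,30)"
```

```text
t: 9.98
tool_pos: [0.5002, 0.4338, -0.004]
ee_rot: [-1.569, 0.094, -0.094]
ft_force: [-0.3, -0.2, -1.4]
width: 0.0098
t: 10.48
tool_pos: [0.5002, 0.4338, -0.0039]
ee_rot: [-1.569, 0.094, -0.094]
ft_force: [0.5, 0.3, 0.0]
width: 0.0351
t: 11.07
tool_pos: [0.5024, 0.4355, 0.2021]
ee_rot: [-1.563, 0.088, -0.1]
ft_force: [0.8, -0.3, 0.6]
width: 0.0578
[0.6042 0.5621 0.2548 1.2582 0.     0.7239]
travel [ 195.4    8.7 -305.7] rot [-0.004 -0.032  0.004] rows>= 8.701838228695037 0.26341199314834546 yaw now 83.1 j [0.6042 0.5621 0.2548 1.2582 0.     0.7239] F [ 1.5189  0.0086 -1.2132] w 0.06518861212984212 t 11.12
travel [ 195.4    8.7 -305.7] rot [-0.006  1.451  0.001] rows>= 8.701838228695037 11.611686200052167 yaw now 83.1 j [0.6042 0.5621 0.2548 1.2582 0.     0.7239] F [ 1.5189  0.0086 -1.2132] w 0.06518861212984212 t 11.12
travel [ 195.4    8.7 -305.7] rot [-0.005  0.927  0.002] rows>= 8.701838228695037 7.421792323719763 yaw now 83.1 j [0.6042 0.5621 0.2548 1.2582 0.     0.7239] F [ 1.5189  0.0086 -1.2132] w 0.06518861212984212 t 11.12
```

View pics/b4.png

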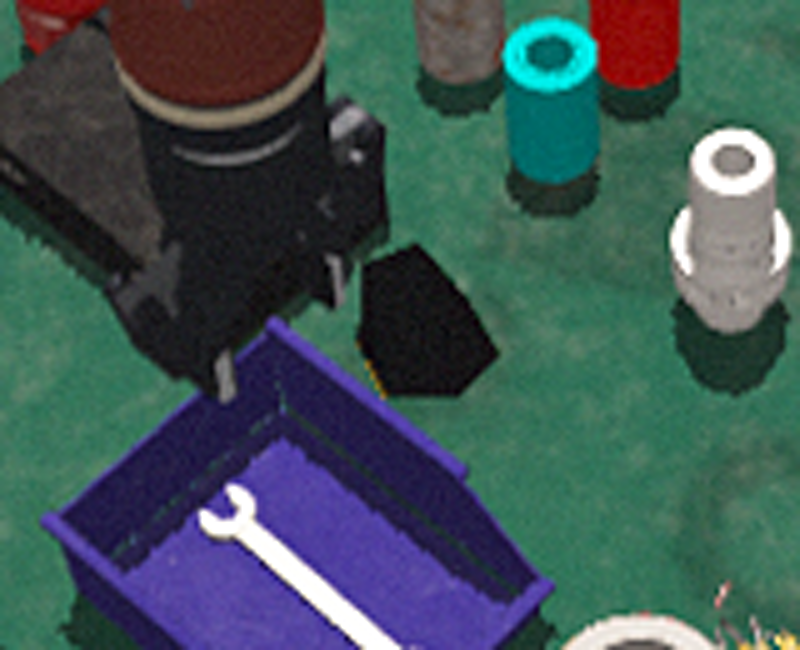

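Run:
```python
from h import *
print("sleeve scene",ray("scene",(261.1,240.5),.085),"top",ray("top",(273.9,205),.085))
print("case corner",ray("top",(232,223),.05),ray("top",(238,150),.05))
t=sensors.state()["tool_pos"]
for dz in(0,.01,.02,.03,.04):print(dz,proj("scene",t+[0,0,dz]),"seen mid 226.5 319.8")
im=imaging.snapshot("top");print(proj("top",t+[0,0,.025]))
cv2.imwrite("pics/b5.png",cv2.resize(im[170:320,60:260,::-1],None,fx=4,fy=4))
```

```text
sleeve scene [0.6652 0.1034 0.085 ] top [0.6599 0.1062 0.085 ]
case corner [0.6171 0.2182 0.05  ] [0.8133 0.2053 0.05  ]
0 [225.7385 327.9768] seen mid 226.5 319.8
0.01 [225.2841 325.5169] seen mid 226.5 319.8
0.02 [224.8243 323.0281] seen mid 226.5 319.8
0.03 [224.3591 320.5097] seen mid 226.5 319.8
0.04 [223.8883 317.9614] seen mid 226.5 319.8
[125.9611 263.3497]
```

View pics/b5.png

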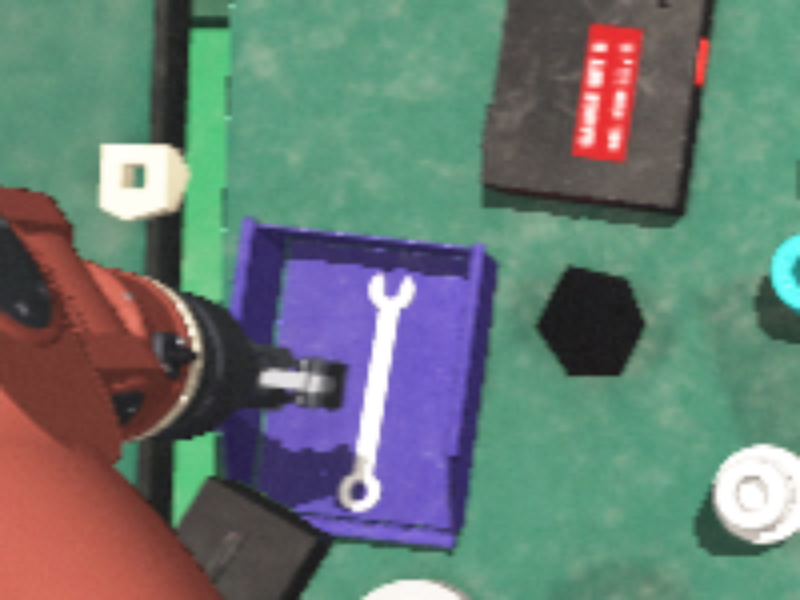

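```bash
python3 -c "
from h import *
print(ray('top',(154.2,268.8),.01))
go(.662,.105,.15,85)"
python3 -m crank '[{"claw":85,"travel":[98,10,-153],"rotation":[0,-0.03,0]},{"claw":85,"travel":[98,10,-153],"rotation":[0,-0.03,0]},{"claw":85,"travel":[98,10,-153],"rotation":[0,-0.03,0]},{"claw":85,"travel":[98,10,-153],"rotation":[0,-0.03,0]},{"claw":85,"travel":[196,15,-309],"rotation":[0,-0.03,0]},{"claw":85,"travel":[196,15,-309],"rotation":[0,-0.03,0]},{"claw":85,"travel":[196,15,-309],"rotation":[0,-0.03,0]},{"claw":85,"travel":[196,15,-309],"rotation":[0,-0.03,0]},{"claw":85,"travel":[196,15,-309],"rotation":[0,-0.03,0]},{"claw":85,"travel":[196,15,-309],"rotation":[0,-0.03,0]},{"claw":85,"travel":[196,15,-309],"rotation":[0,-0.03,0]}]' 50
python3 -c "
from h import *
crop('scene',190,150,160,130,5,'c1.png');crop('top',200,130,160,130,5,'c2.png')
go(.662,.105,.09,85);t=sensors.state()['tool_pos'];print((proj('scene',t+[0,0,.03])-[190,150])*5,(proj('top',t+[0,0,.03])-[200,130])*5)"
```

```text
[0.4972 0.4305 0.01  ]
travel [ 199.6   46.6 -307.4] rot [-0.001 -0.033  0.001] rows>= 8.861257332351792 0.2608139501553731 yaw now 83.1 j [ 0.6042  0.5638  0.2519  1.2571 -0.      0.724 ] F [ 0.3792  0.2766 -0.4093] w 0.07198431710071652 t 11.17
t: 12.08
tool_pos: [0.6573, 0.1015, 0.1787]
ee_rot: [-1.57, 0.076, -0.07]
ft_force: [0.1, 0.2, -0.4]
width: 0.0851
travel [ 5.4 89.5  1.4] rot [-0.    -0.002 -0.003] rows>= 2.1516253560022363 0.02849928742106775 yaw now 84.9 j [0.047  0.5794 0.2341 1.228  0.0004 0.1368] F [-0.4215  0.5484 -0.6534] w 0.08477696806612554 t 12.18
[354.4101 304.4761] [359.2851 339.6874]
```

View pics/c1.png

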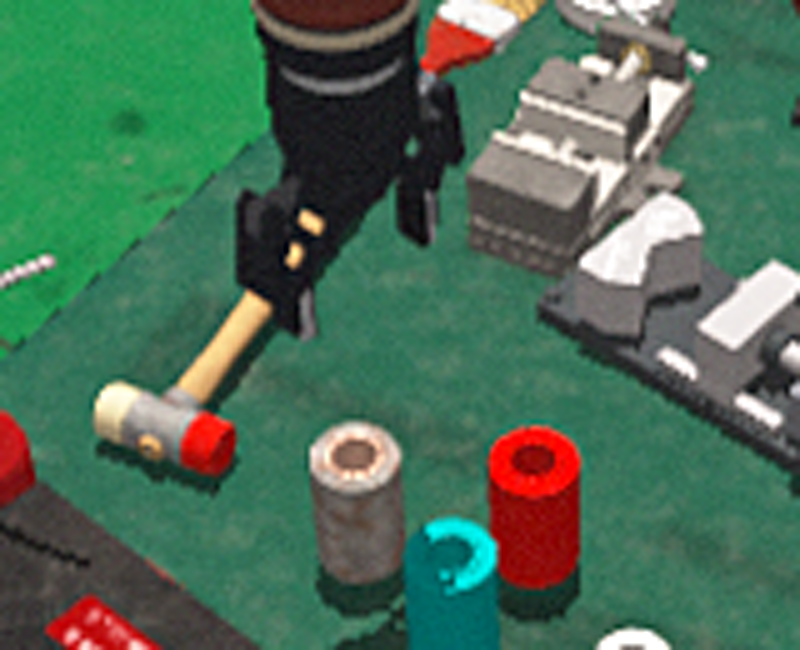

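View pics/c2.png

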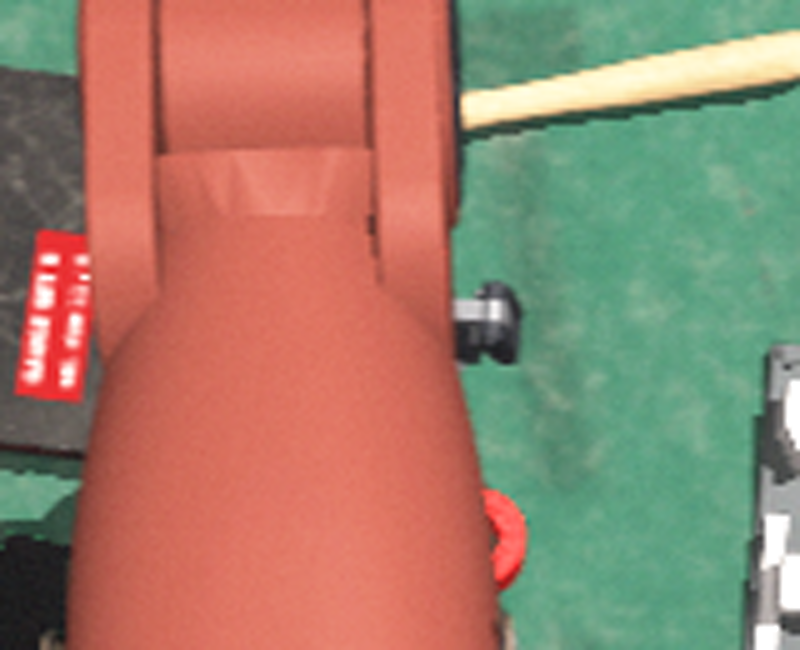

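The scene view shows the open fingers at (305,330) and (425,240) above and behind the sleeve at (355,455), and the red and turquoise ones are clear of them. Descending over the rusty sleeve in two stages.

```bash
python3 -m crank '[{"claw":85,"travel":[4.5,35,1],"rotation":[0,0,0]},{"claw":85,"travel":[4.5,60,1],"rotation":[0,0,0]},{"claw":85,"travel":[4.5,75,1],"rotation":[0,0,0]},{"claw":85,"travel":[4.5,85,1],"rotation":[0,0,0]},{"claw":85,"travel":[4.5,85,1],"rotation":[0,0,0]}]' 50
python3 -c "
from h import *
crop('scene',190,150,160,130,5,'c3.png')
go(.661,.105,.028,85)"
```

```text
t: 12.6
tool_pos: [0.6602, 0.1055, 0.0935]
ee_rot: [-1.57, 0.072, -0.066]
ft_force: [-1.0, -0.0, -0.3]
width: 0.0849
travel [-0.1 67.3 -0.3] rot [ 0.    -0.001 -0.002] rows>= 1.6141895165002456 0.017099763225829456 yaw now 84.9 j [0.0488 0.6366 0.1106 1.0466 0.0001 0.1371] F [-0.3809  0.0657  0.3259] w 0.08522982592639443 t 12.65
```

View pics/c3.png

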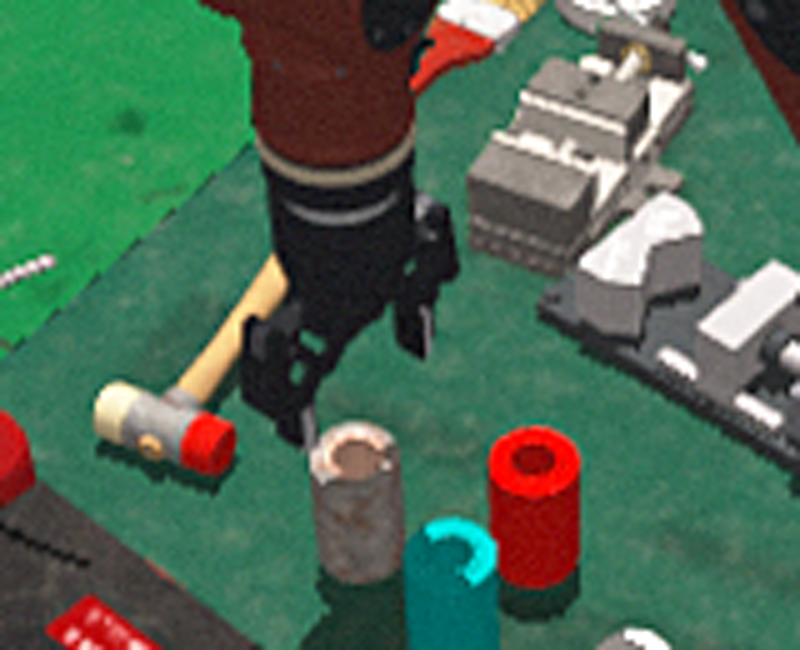

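```bash
python3 -m crank '[{"claw":85,"travel":[1,15,2],"rotation":[0,0,0]},{"claw":85,"travel":[1,27,2],"rotation":[0,0,0]},{"claw":85,"travel":[1,39,2],"rotation":[0,0,0]},{"claw":85,"travel":[1,50,2],"rotation":[0,0,0]},{"claw":85,"travel":[1,60,2],"rotation":[0,0,0]},{"claw":85,"travel":[1,66,2],"rotation":[0,0,0]},{"claw":85,"travel":[1,66,2],"rotation":[0,0,0]}]' 50
python3 -c "
from h import *
crop('scene',190,150,160,130,5,'c4.png')
go(.661,.105,.028,85)"
```

```text
t: 13.23
tool_pos: [0.6626, 0.106, 0.0286]
ee_rot: [-1.57, 0.072, -0.069]
ft_force: [0.2, 0.4, -0.2]
width: 0.085
travel [-2.   1.5 -1.2] rot [ 0.    -0.003 -0.001] rows>= 0.06631099549440084 0.022022239177050602 yaw now 84.9 j [0.0498 0.6958 0.036  0.9121 0.     0.1396] F [0.0733 0.2347 0.2206] w 0.08497963161628244 t 13.28
```

View pics/c4.png

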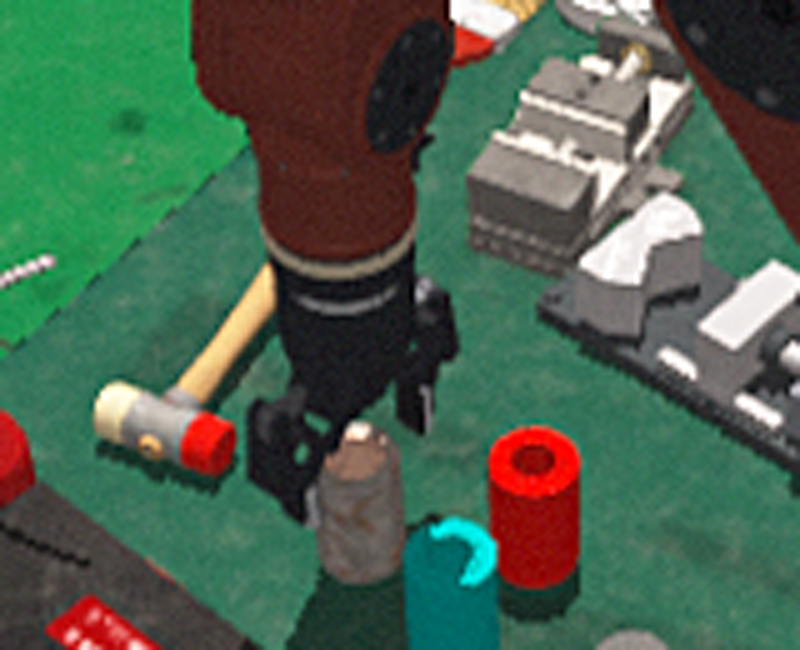

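The fingers stand either side of the sleeve, left at (310,520) and right at (420,430). Closing gently.

```bash
python3 -m crank '[{"claw":40,"travel":[0,0,0],"rotation":[0,0,0]},{"claw":40,"travel":[0,0,0],"rotation":[0,0,0]},{"claw":40,"travel":[0,0,0],"rotation":[0,0,0]},{"claw":40,"travel":[0,0,0],"rotation":[0,0,0]},{"claw":40,"travel":[0,0,0],"rotation":[0,0,0]},{"claw":40,"travel":[0,0,0],"rotation":[0,0,0]},{"claw":40,"travel":[0,0,0],"rotation":[0,0,0]},{"claw":40,"travel":[0,0,0],"rotation":[0,0,0]}]' 55
python3 -c "
from h import *
crop('scene',190,150,160,130,5,'c5.png')"
```

```text
t: 13.95
tool_pos: [0.6643, 0.1065, 0.0312]
ee_rot: [-1.569, 0.069, -0.072]
ft_force: [-0.6, 2.7, 5.2]
width: 0.05
```

View pics/c5.png

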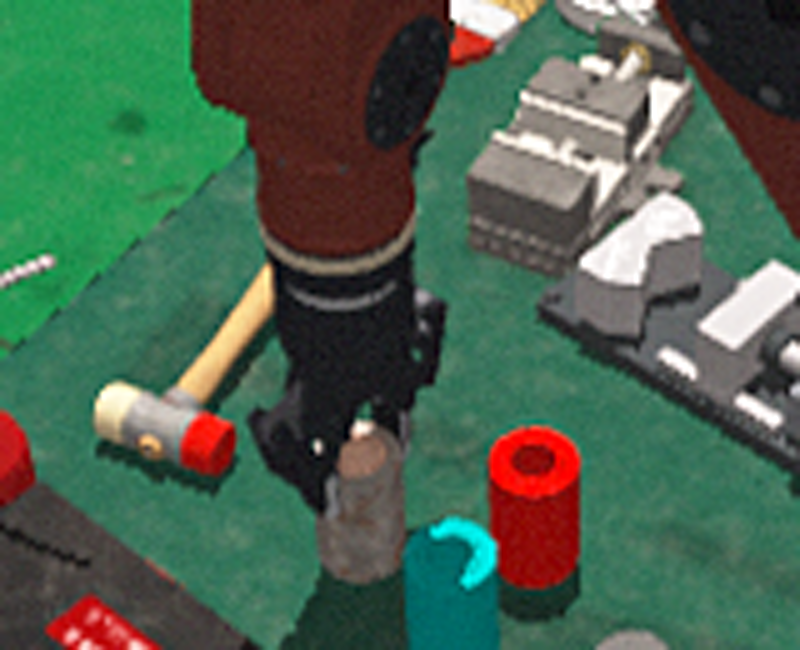

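The sleeve is held; the opening reads 50, about 2 mm low as it did on the spanner. Checking the cleared fixture before carrying.

```bash
python3 -m crank '[{"claw":40,"travel":[0,-10,0],"rotation":[0,0,0]},{"claw":40,"travel":[0,-40,0],"rotation":[0,0,0]},{"claw":40,"travel":[0,-75,0],"rotation":[0,0,0]},{"claw":40,"travel":[0,-100,0],"rotation":[0,0,0]},{"claw":40,"travel":[0,-100,0],"rotation":[0,0,0]}]' 55
python3 -c "
from h import *
crop('top',335,190,80,110,6,'d1.png');crop('scene',190,120,200,150,4,'d2.png')"
```

```text
t: 14.42
tool_pos: [0.6664, 0.1061, 0.1359]
ee_rot: [-1.569, 0.064, -0.077]
ft_force: [1.2, 0.4, -6.8]
width: 0.05
```

View pics/d1.png

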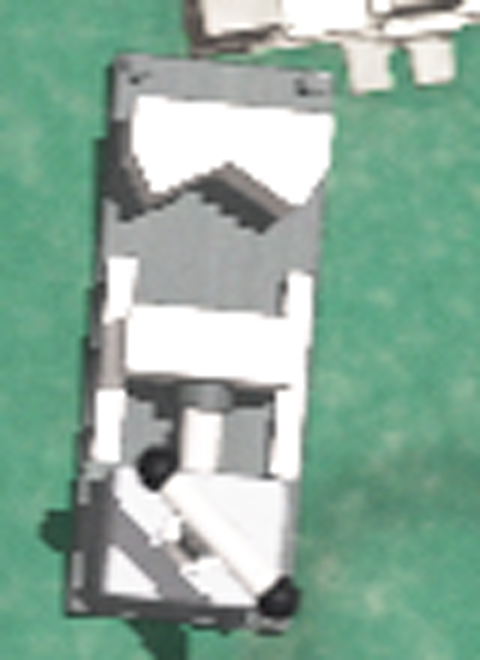

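View pics/d2.png

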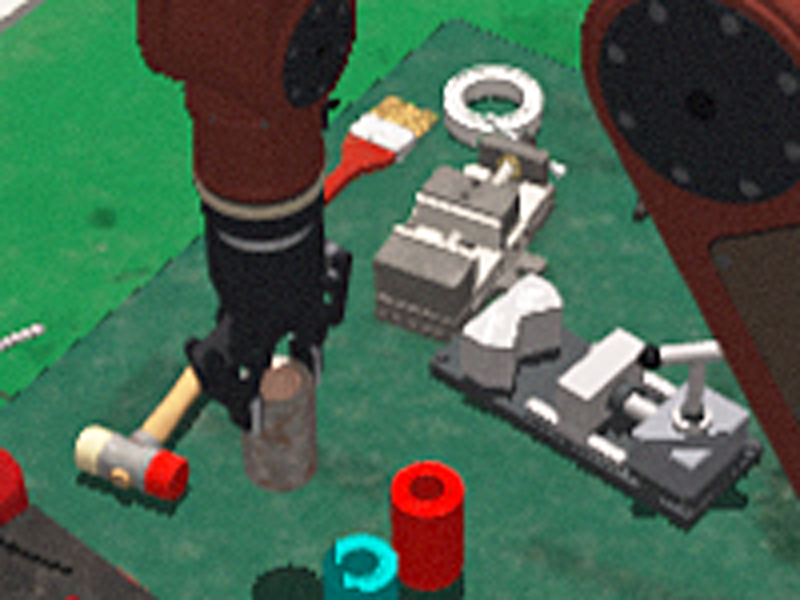

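Run:
```python
from h import *
a=ray("top",(356.7,240.8),.06);b=ray("top",(383.8,243.3),.06)
r=R.from_euler('z',-.0914)
for p in(a,b):print("face in fixture",r.inv().apply(p-[.6031,-.1509,0]))
go(.6015,-.1505,.14,84.8)
```

```text
face in fixture [-0.0364  0.0381  0.06  ]
face in fixture [-0.0362 -0.0331  0.06  ]
travel [ -38.8  -10.  -261. ] rot [0.    0.001 0.   ] rows>= 6.3319580595039575 0.007754566562623343 yaw now 84.8 j [ 0.0497  0.6159  0.1672  1.1217 -0.0002  0.1396] F [ -0.7406   0.589  -10.1268] w 0.04995934332798115 t 14.52
```

```bash
python3 -m crank '[{"claw":40,"travel":[-4,-10,-25],"rotation":[0,0,0]},{"claw":40,"travel":[-9,-10,-60],"rotation":[0,0,0]},{"claw":40,"travel":[-14,-10,-95],"rotation":[0,0,0]},{"claw":40,"travel":[-20,-10,-132],"rotation":[0,0,0]},{"claw":40,"travel":[-25,-10,-168],"rotation":[0,0,0]},{"claw":40,"travel":[-30,-10,-205],"rotation":[0,0,0]},{"claw":40,"travel":[-35,-10,-235],"rotation":[0,0,0]},{"claw":40,"travel":[-38,-10,-253],"rotation":[0,0,0]},{"claw":40,"travel":[-39,-10,-261],"rotation":[0,0,0]},{"claw":40,"travel":[-39,-10,-261],"rotation":[0,0,0]},{"claw":40,"travel":[-39,-10,-261],"rotation":[0,0,0]}]' 55
python3 -c "
from h import *
crop('top',335,190,80,110,6,'e1.png');crop('scene',270,130,120,100,6,'e2.png')
go(.6015,-.1505,.046,84.8)
r=R.from_euler('z',-.0914);
for z in(.10,.185):
  X=r.apply([-.003,0,0])+[.6031,-.1509,z];print((proj('scene',X)-[270,130])*6)
"
```

```text
t: 15.43
tool_pos: [0.6002, -0.1497, 0.1382]
ee_rot: [-1.568, 0.073, -0.069]
ft_force: [-0.3, 1.2, -7.3]
width: 0.0502
travel [ 0.9 93.  -1.5] rot [-0.001  0.002 -0.002] rows>= 2.2306124246384327 0.022540518286979797 yaw now 84.9 j [-0.3613  0.5101  0.008   1.0705  0.0005 -0.2726] F [-0.0728  0.0027 -7.1982] w 0.04974504502550435 t 15.53
[356.4346 389.3215]
[362.3977 262.3676]
```

View pics/e2.png

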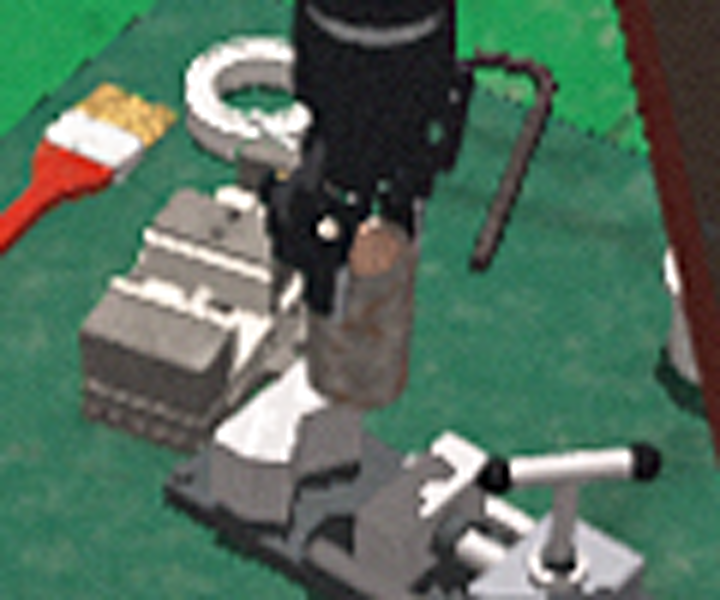

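View pics/e1.png

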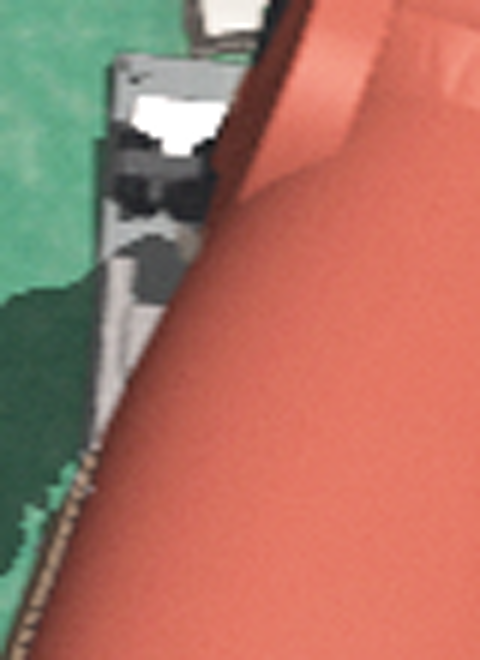

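The scene view shows the hanging sleeve's underside centred near (358,383), against (356,378) predicted for x=-3 mm over the seat. It is aligned, so I lower it.

```bash
python3 -m crank '[{"claw":40,"travel":[1,15,-1],"rotation":[0,0,0]},{"claw":40,"travel":[1,30,-1],"rotation":[0,0,0]},{"claw":40,"travel":[1,42,-1],"rotation":[0,0,0]},{"claw":40,"travel":[1,54,-1],"rotation":[0,0,0]},{"claw":40,"travel":[1,65,-1],"rotation":[0,0,0]},{"claw":40,"travel":[1,75,-1],"rotation":[0,0,0]},{"claw":40,"travel":[1,83,-1],"rotation":[0,0,0]},{"claw":40,"travel":[1,86,-1],"rotation":[0,0,0]},{"claw":40,"travel":[1,86,-1],"rotation":[0,0,0]}]' 55
python3 -c "
from h import *
crop('scene',270,150,120,100,6,'e3.png')
go(.6015,-.1505,.046,84.8)
"
```

```text
t: 16.28
tool_pos: [0.6017, -0.1511, 0.0532]
ee_rot: [-1.569, 0.071, -0.069]
ft_force: [0.2, 0.4, -7.7]
width: 0.05
travel [-0.7  7.9  0.8] rot [-0.     0.001 -0.   ] rows>= 0.19168821670121108 0.009083559613204862 yaw now 84.9 j [-0.3639  0.5837 -0.1046  0.8828  0.     -0.2742] F [ 0.5867 -0.3497 -7.9865] w 0.050271874724848314 t 16.33
```

View pics/e3.png

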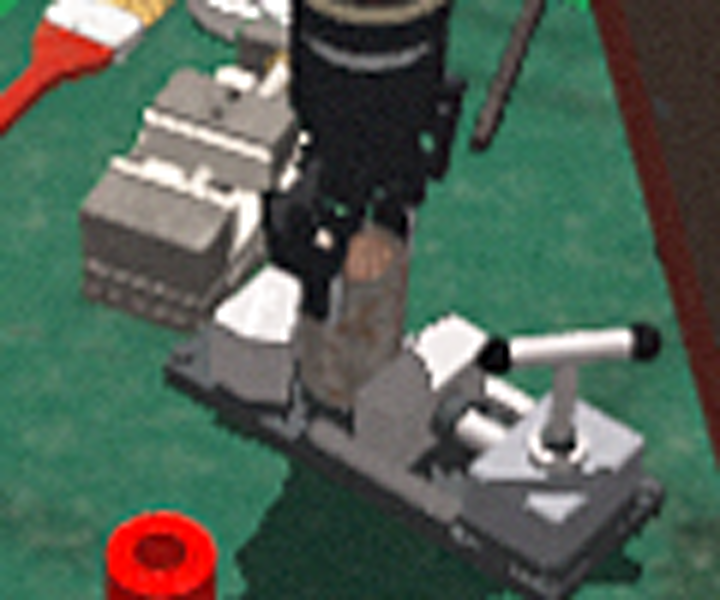

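It hangs free in the gap, and the force is just the sleeve's weight. Lowering the last millimetres.

```bash
python3 -m crank '[{"claw":40,"travel":[0,3,0],"rotation":[0,0,0]},{"claw":40,"travel":[0,6,0],"rotation":[0,0,0]},{"claw":40,"travel":[0,7.5,0],"rotation":[0,0,0]},{"claw":40,"travel":[0,7.5,0],"rotation":[0,0,0]}]' 55
```

```text
t: 16.67
tool_pos: [0.602, -0.1515, 0.0463]
ee_rot: [-1.57, 0.071, -0.07]
ft_force: [0.1, 0.4, -7.1]
width: 0.05
```

```bash
python3 -m crank '[{"claw":40,"travel":[0,1.5,0],"rotation":[0,0,0]},{"claw":40,"travel":[0,1.5,0],"rotation":[0,0,0]}]' 55; python3 -m crank '[{"claw":40,"travel":[0,1.5,0],"rotation":[0,0,0]},{"claw":40,"travel":[0,1.5,0],"rotation":[0,0,0]}]' 55
```

```text
t: 16.83
tool_pos: [0.6025, -0.1516, 0.0454]
ee_rot: [-1.57, 0.07, -0.071]
ft_force: [0.2, -0.3, -5.5]
width: 0.0498
t: 17.0
tool_pos: [0.603, -0.1516, 0.0452]
ee_rot: [-1.57, 0.069, -0.072]
ft_force: [-2.4, 2.0, 8.1]
width: 0.0501
```

Touchdown: the force went from -7 to +8 N. Releasing.

```bash
python3 -m crank '[{"claw":80,"travel":[0,-1,0],"rotation":[0,0,0]},{"claw":80,"travel":[0,-1,0],"rotation":[0,0,0]},{"claw":80,"travel":[0,-1,0],"rotation":[0,0,0]},{"claw":80,"travel":[0,-1,0],"rotation":[0,0,0]},{"claw":80,"travel":[0,-1,0],"rotation":[0,0,0]},{"claw":80,"travel":[0,-1,0],"rotation":[0,0,0]}]' 55
python3 -m crank '[{"claw":80,"travel":[0,-15,0],"rotation":[0,0,0]},{"claw":80,"travel":[0,-40,0],"rotation":[0,0,0]},{"claw":80,"travel":[0,-75,0],"rotation":[0,0,0]},{"claw":80,"travel":[0,-110,0],"rotation":[0,0,0]},{"claw":80,"travel":[0,-140,0],"rotation":[0,0,0]},{"claw":80,"travel":[0,-150,0],"rotation":[0,0,0]}]' 55
python3 -c "
from h import *
crop('scene',270,150,120,100,6,'e4.png')
go(.4686,-.1386,.185,133)
r=R.from_euler('z',-.0914);print(r.apply([-.135,0,0])+[.6031,-.1509,.125])
"
```

```text
t: 17.5
tool_pos: [0.6022, -0.1515, 0.0445]
ee_rot: [-1.57, 0.07, -0.071]
ft_force: [0.2, 0.2, 1.1]
width: 0.08
t: 18.0
tool_pos: [0.6041, -0.1522, 0.1995]
ee_rot: [-1.572, 0.066, -0.075]
ft_force: [-0.0, -0.8, 0.5]
width: 0.0799
travel [-136.6   13.5    1.5] rot [ 0.005 -0.84   0.006] rows>= 3.290912981146011 6.724155542562333 yaw now 84.9 j [-0.3641  0.477   0.1147  1.2015  0.     -0.2743] F [-0.0702 -0.1536  1.5805] w 0.07988122984145865 t 18.05
[ 0.4687 -0.1386  0.125 ]
```

View pics/e4.png

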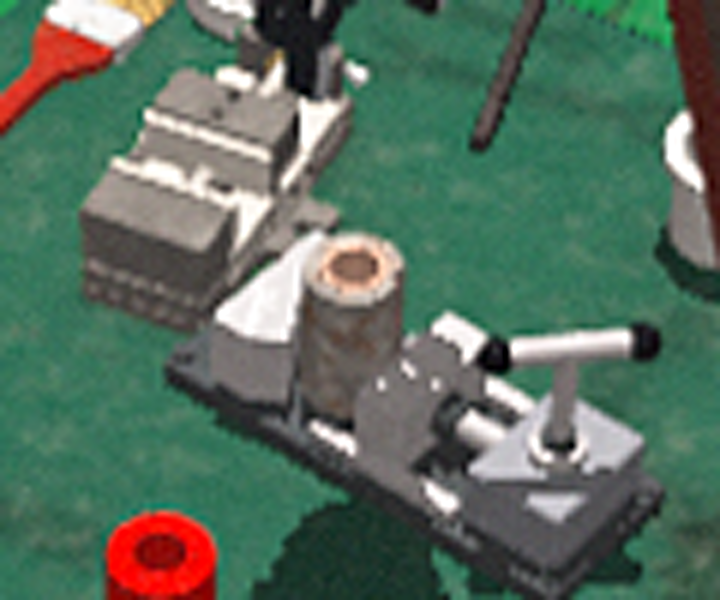

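The sleeve stands upright on the bed between the jaws, with its top ring at (352,268) in the crop. Now to the T-handle.

```bash
python3 -m crank '[{"claw":55,"travel":[-35,5,0],"rotation":[0,-0.12,0]},{"claw":55,"travel":[-70,10,0],"rotation":[0,-0.24,0]},{"claw":55,"travel":[-105,13,1],"rotation":[0,-0.36,0]},{"claw":55,"travel":[-136,13,1],"rotation":[0,-0.48,0]},{"claw":55,"travel":[-136,13,1],"rotation":[0,-0.6,0]},{"claw":55,"travel":[-136,13,1],"rotation":[0,-0.72,0]},{"claw":55,"travel":[-136,13,1],"rotation":[0,-0.845,0]},{"claw":55,"travel":[-136,13,1],"rotation":[0,-0.845,0]},{"claw":55,"travel":[-136,13,1],"rotation":[0,-0.845,0]}]' 55
python3 -c "
from h import *
crop('scene',290,110,120,100,6,'f1.png')
go(.4697,-.1387,.084,133.3)
t=sensors.state()['tool_pos'];print((proj('scene',t+[0,0,.028])-[290,110])*6)"
```

```text
t: 18.8
tool_pos: [0.4664, -0.1381, 0.1807]
ee_rot: [-1.489, -0.587, 0.588]
ft_force: [-0.2, -0.2, -0.0]
width: 0.0549
travel [ 2.  96.8 -2.7] rot [-0.001 -0.005 -0.   ] rows>= 2.323413913811271 0.040758504155708426 yaw now 133.0 j [-0.4383  0.2341 -0.2931  1.0446  0.     -1.189 ] F [-0.3012  0.4995  0.0419] w 0.05488646261475937 t 18.85
[471.0589 468.8049]
```

View pics/f1.png

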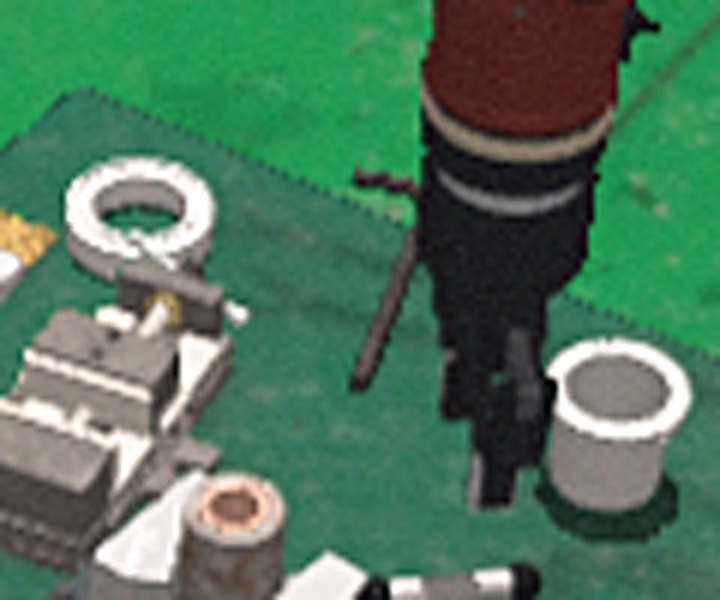

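The gripper mid is at about (473,460) in the crop, as predicted, above the bar. Descending.

```bash
python3 -m crank '[{"claw":55,"travel":[2,25,-2],"rotation":[0,-0.005,0]},{"claw":55,"travel":[2,45,-2],"rotation":[0,-0.005,0]},{"claw":55,"travel":[2,62,-2],"rotation":[0,-0.005,0]},{"claw":55,"travel":[2,78,-2],"rotation":[0,-0.005,0]},{"claw":55,"travel":[2,90,-2],"rotation":[0,-0.005,0]},{"claw":55,"travel":[2,96,-2],"rotation":[0,-0.005,0]},{"claw":55,"travel":[2,96,-2],"rotation":[0,-0.005,0]}]' 55
python3 -c "
from h import *
crop('scene',290,130,120,100,6,'f2.png');crop('top',335,190,80,110,6,'f3.png')
go(.4697,-.1387,.084,133.3)"
```

```text
t: 19.43
tool_pos: [0.4687, -0.1379, 0.0841]
ee_rot: [-1.486, -0.591, 0.594]
ft_force: [0.4, -1.1, 1.4]
width: 0.0547
travel [-0.3  1.7 -0.2] rot [-0.     0.003 -0.   ] rows>= 0.04190203689161237 0.025044762080141975 yaw now 133.5 j [-0.4359  0.3292 -0.4361  0.8056  0.     -1.1947] F [-0.9228  0.3383  0.8664] w 0.05520870714853025 t 19.53
```

View pics/f2.png

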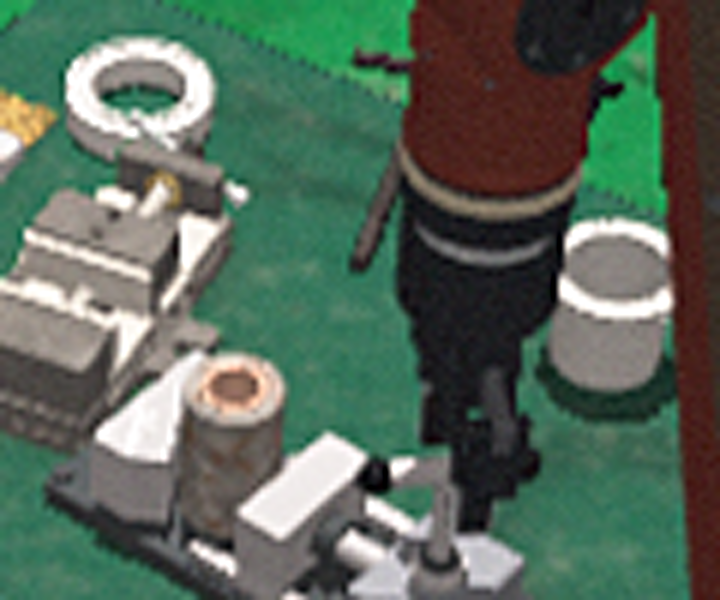

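View pics/f3.png

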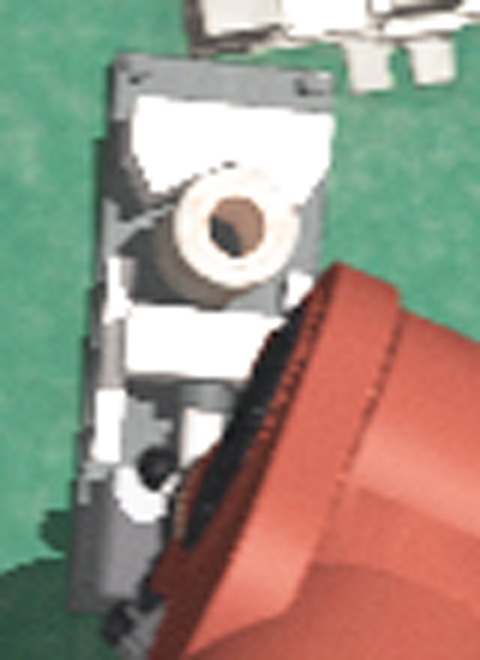

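The sleeve's top ring is at (374.3,227.8) in the top view. The fingers stand either side of the bar. Closing on it.

```bash
python3 -c "
from h import *
r=R.from_euler('z',-.0914);print('sleeve in fixture',r.inv().apply(ray('top',(374.3,227.8),.099)-[.6031,-.1509,0]))"
python3 -m crank '[{"claw":4,"travel":[0,0,0],"rotation":[0,0,0]},{"claw":4,"travel":[0,0,0],"rotation":[0,0,0]},{"claw":4,"travel":[0,0,0],"rotation":[0,0,0]},{"claw":4,"travel":[0,0,0],"rotation":[0,0,0]},{"claw":4,"travel":[0,0,0],"rotation":[0,0,0]},{"claw":4,"travel":[0,0,0],"rotation":[0,0,0]},{"claw":4,"travel":[0,0,0],"rotation":[0,0,0]},{"claw":4,"travel":[0,0,0],"rotation":[0,0,0]}]' 100
python3 -c "
from h import *
s=sensors.state();print(s['ft_force'],s['wrist_torque'],yawz(s),s['joints'],s['tool_pos'])"
```

```text
sleeve in fixture [-0.0029 -0.0001  0.099 ]
t: 20.2
tool_pos: [0.4705, -0.139, 0.0864]
ee_rot: [-1.49, -0.595, 0.593]
ft_force: [1.2, -1.2, 6.1]
width: 0.0104
[ 1.2407 -1.2063  6.1038] [-0.1763  0.0002 -0.1566] 133.5239541926861 [-0.4361  0.3281 -0.4356  0.805  -0.0003 -1.1957] [ 0.4705 -0.139   0.0864]
```

```bash
python3 -c "
from h import *
crop('scene',320,150,80,70,9,'f4.png')
t=sensors.state()['tool_pos']
for dz in(0,.022,.0386):print(dz,(proj('scene',t+[0,0,dz])-[320,150])*9)"
```

```text
0 [395.5567 611.4937]
0.022 [400.9392 564.3352]
0.0386 [405.0714 528.1306]
```

View pics/f4.png

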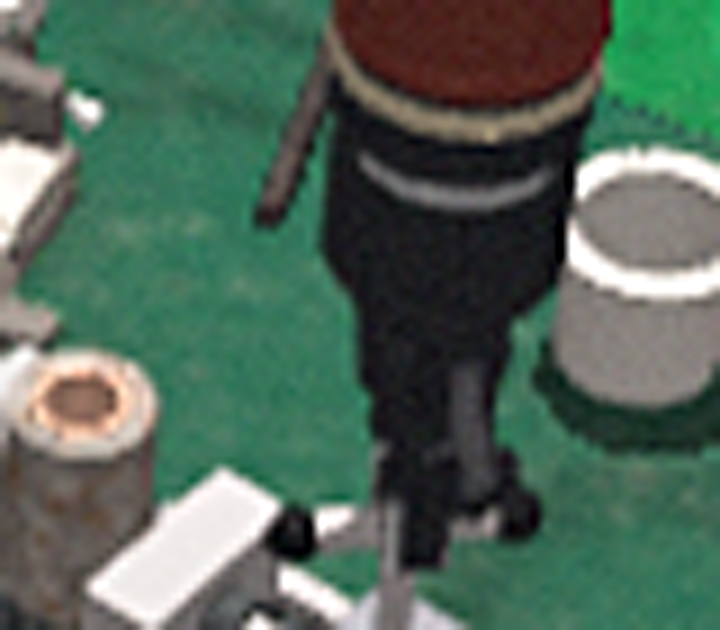

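The front fingertip ends at (425,565), below the bar at about (400,525), so the pads are on the bar. Turning clockwise, first part.

```bash
python3 -m crank '[{"claw":4,"travel":[0,0,0],"rotation":[0,0.08,0]},{"claw":4,"travel":[0,0,0],"rotation":[0,0.16,0]},{"claw":4,"travel":[0,0,0],"rotation":[0,0.24,0]},{"claw":4,"travel":[0,0,0],"rotation":[0,0.32,0]},{"claw":4,"travel":[0,0,0],"rotation":[0,0.4,0]},{"claw":4,"travel":[0,0,0],"rotation":[0,0.4,0]}]' 110
python3 -c "
from h import *
s=sensors.state();print(s['ft_force'],s['wrist_torque'],yawz(s),s['joints'],s['tool_pos'])"
python3 -m crank '[{"claw":4,"travel":[0,0,0],"rotation":[0,0.08,0]},{"claw":4,"travel":[0,0,0],"rotation":[0,0.16,0]},{"claw":4,"travel":[0,0,0],"rotation":[0,0.24,0]},{"claw":4,"travel":[0,0,0],"rotation":[0,0.32,0]},{"claw":4,"travel":[0,0,0],"rotation":[0,0.4,0]},{"claw":4,"travel":[0,0,0],"rotation":[0,0.48,0]},{"claw":4,"travel":[0,0,0],"rotation":[0,0.56,0]}]' 110
python3 -c "
from h import *
s=sensors.state();print(s['ft_force'],s['wrist_torque'],yawz(s),s['joints'],s['tool_pos'])
crop('top',335,190,80,110,6,'g1.png');crop('scene',290,130,120,100,6,'g2.png')"
```

```text
t: 20.75
tool_pos: [0.47, -0.1382, 0.0864]
ee_rot: [-1.553, -0.28, 0.278]
ft_force: [-1.7, 3.2, 8.5]
width: 0.0103
[-1.6522  3.2283  8.5265] [ 0.4509  0.4056 -0.0064] 110.37185941084866 [-0.4357  0.3278 -0.4361  0.806   0.0005 -0.7913] [ 0.47   -0.1382  0.0864]
t: 21.33
tool_pos: [0.4698, -0.137, 0.0864]
ee_rot: [-1.562, 0.158, -0.16]
ft_force: [-2.2, 8.7, 11.1]
width: 0.0101
[-2.1924  8.6726 11.1281] [1.6589 0.3164 0.3646] 78.39642133927777 [-0.435   0.3276 -0.4365  0.8068  0.0026 -0.2325] [ 0.4698 -0.137   0.0864]
```

View pics/g1.png

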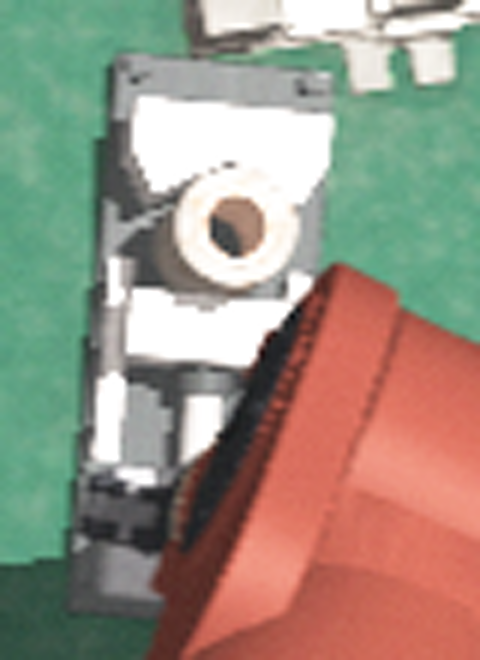

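View pics/g2.png

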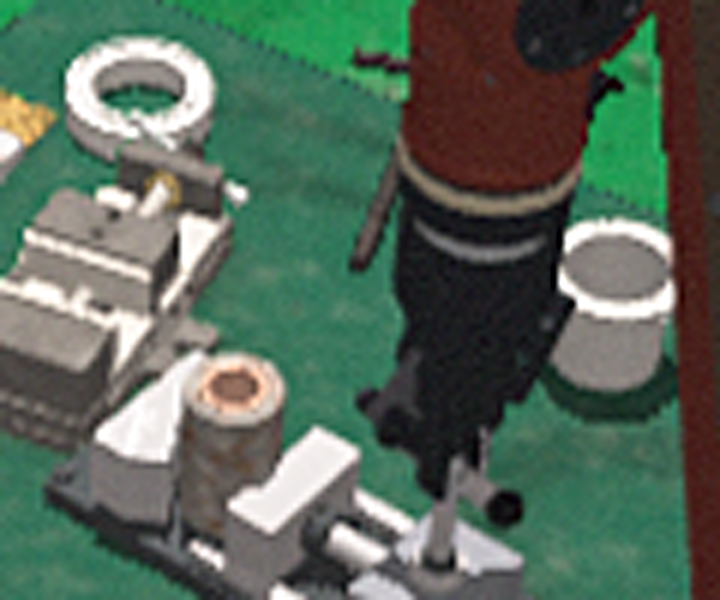

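```bash
python3 -m crank '[{"claw":4,"travel":[0,0,0.7],"rotation":[0,0.08,0]},{"claw":4,"travel":[0,0,1.5],"rotation":[0,0.16,0]},{"claw":4,"travel":[0,0,1.5],"rotation":[0,0.24,0]},{"claw":4,"travel":[0,0,1.5],"rotation":[0,0.32,0]},{"claw":4,"travel":[0,0,1.5],"rotation":[0,0.4,0]},{"claw":4,"travel":[0,0,1.5],"rotation":[0,0.4,0]}]' 110
python3 -c "
from h import *
s=sensors.state();print(s['ft_force'],s['wrist_torque'],yawz(s),s['joints'][5],s['joint_torque'][5],s['tool_pos'])"
```

```text
t: 21.93
tool_pos: [0.4702, -0.1361, 0.0864]
ee_rot: [-1.517, 0.472, -0.474]
ft_force: [-1.4, 4.3, 10.6]
width: 0.0104
[-1.4226  4.3161 10.6271] [1.005  0.3402 0.0805] 55.39185012942686 0.1716910809042469 1.4516988024115562 [ 0.4702 -0.1361  0.0864]
```

```bash
python3 -m crank '[{"claw":4,"travel":[0,0,0.5],"rotation":[0,0.08,0]},{"claw":4,"travel":[0,0,0.5],"rotation":[0,0.16,0]},{"claw":4,"travel":[0,0,0.5],"rotation":[0,0.24,0]},{"claw":4,"travel":[0,0,0.5],"rotation":[0,0.3,0]},{"claw":4,"travel":[0,0,0.5],"rotation":[0,0.3,0]}]' 110
python3 -c "
from h import *
s=sensors.state();print(s['ft_force'],s['wrist_torque'],yawz(s),s['joints'][5],s['joint_torque'][5],s['tool_pos'])"
python3 -m crank '[{"claw":4,"travel":[0,0,0],"rotation":[0,0.08,0]},{"claw":4,"travel":[0,0,0],"rotation":[0,0.16,0]},{"claw":4,"travel":[0,0,0],"rotation":[0,0.24,0]},{"claw":4,"travel":[0,0,0],"rotation":[0,0.3,0]},{"claw":4,"travel":[0,0,0],"rotation":[0,0.3,0]}]' 110
python3 -c "
from h import *
s=sensors.state();print(s['ft_force'],s['wrist_torque'],yawz(s),s['joints'][5],s['joint_torque'][5],s['tool_pos'])
crop('top',335,190,80,110,6,'g3.png');crop('scene',290,130,120,100,6,'g4.png')"
```

```text
t: 22.35
tool_pos: [0.4707, -0.1356, 0.0864]
ee_rot: [-1.452, 0.704, -0.705]
ft_force: [-1.7, 5.4, 9.4]
width: 0.0099
[-1.7477  5.4153  9.4468] [1.0925 0.2017 0.0798] 38.276055084478905 0.4715586175176895 1.193951815366745 [ 0.4707 -0.1356  0.0864]
t: 22.77
tool_pos: [0.4713, -0.1352, 0.0864]
ee_rot: [-1.358, 0.933, -0.934]
ft_force: [1.8, 6.8, 6.8]
width: 0.0101
[1.7755 6.8173 6.8044] [ 1.5148 -0.314   0.07  ] 21.10664359207938 0.7715397831054763 1.210741326212883 [ 0.4713 -0.1352  0.0864]
```

View pics/g3.png

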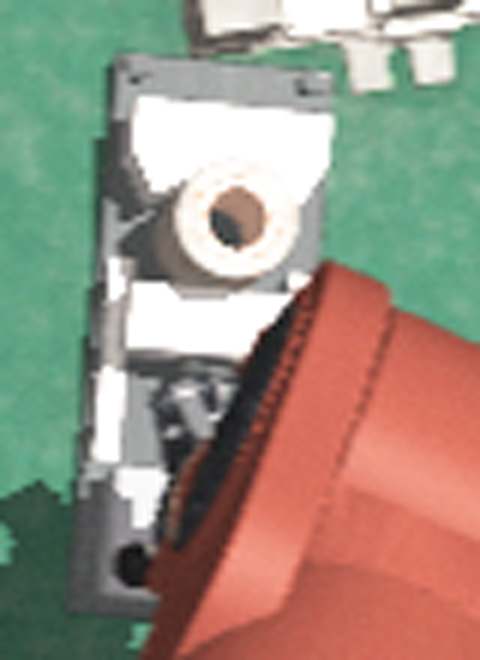

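View pics/g4.png

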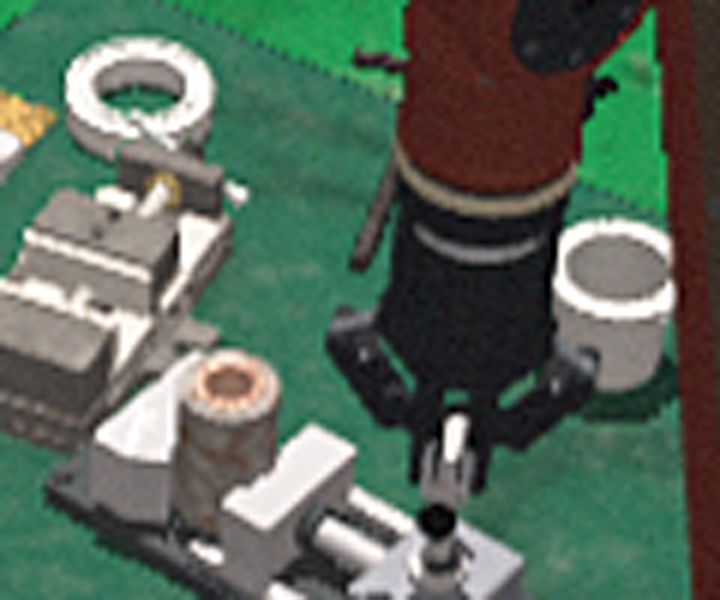

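```bash
python3 -m crank '[{"claw":4,"travel":[0,0,0],"rotation":[0,0.07,0]},{"claw":4,"travel":[0,0,0],"rotation":[0,0.14,0]},{"claw":4,"travel":[0,0,0],"rotation":[0,0.21,0]}]' 110
python3 -c "
from h import *
s=sensors.state();print(s['ft_force'],s['wrist_torque'],yawz(s),s['joints'][5],s['joint_torque'][5],s['tool_pos'])
r=R.from_euler('z',-.0914)
print('sleeve in fixture',r.inv().apply(ray('top',(335+236/6,190+216/6),.099)-[.6031,-.1509,0]))
for u,v in((130,285),):print('face',r.inv().apply(ray('top',(335+u/6,190+v/6),.06)-[.6031,-.1509,0]))"
python3 -m crank '[{"claw":4,"travel":[0,0,0],"rotation":[0,0.07,0]},{"claw":4,"travel":[0,0,0],"rotation":[0,0.14,0]}]' 110
python3 -c "
from h import *
s=sensors.state();print(s['ft_force'],s['wrist_torque'],yawz(s),s['joints'][5],s['joint_torque'][5],s['tool_pos'])"
```

```text
t: 23.12
tool_pos: [0.4717, -0.1351, 0.0864]
ee_rot: [-1.276, 1.09, -1.091]
ft_force: [4.4, 8.0, 5.9]
width: 0.0101
[4.4378 8.0067 5.945 ] [ 1.6599 -0.7795  0.4623] 9.121093272314198 0.9808694700090064 -0.9355935081839561 [ 0.4717 -0.1351  0.0864]
sleeve in fixture [0.0017 0.0002 0.099 ]
face [-0.0278  0.039   0.06  ]
t: 23.28
tool_pos: [0.472, -0.1351, 0.0864]
ee_rot: [-1.214, 1.193, -1.195]
ft_force: [5.3, 8.3, 4.9]
width: 0.0099
[5.2657 8.2647 4.9102] [ 1.6865 -1.0579  0.4849] 1.1056883491000327 1.120876227725634 -0.8930585347115993 [ 0.472  -0.1351  0.0864]
```

```bash
python3 -m crank '[{"claw":4,"travel":[0,0,0],"rotation":[0,0.07,0]},{"claw":4,"travel":[0,0,0],"rotation":[0,0.15,0]}]' 110
python3 -c "
from h import *
s=sensors.state();print(s['ft_force'],s['wrist_torque'],yawz(s),s['joints'][5])"
```

```text
t: 23.45
tool_pos: [0.4724, -0.1351, 0.0865]
ee_rot: [-1.139, 1.303, -1.304]
ft_force: [6.9, 8.7, 2.3]
width: 0.0101
[6.9424 8.7198 2.3411] [ 1.7324 -1.3633  0.5764] -7.470944905667761 1.2706595197490094
```

The torque has risen from about 0.37 (free) to 0.49–0.58 N m and the turn is about 1.0 rad past touch. I stop here and release.

```bash
python3 -m crank '[{"claw":55,"travel":[0,0,0],"rotation":[0,0,0]},{"claw":55,"travel":[0,0,0],"rotation":[0,0,0]},{"claw":55,"travel":[0,0,0],"rotation":[0,0,0]},{"claw":55,"travel":[0,0,0],"rotation":[0,0,0]},{"claw":55,"travel":[0,0,0],"rotation":[0,0,0]},{"claw":55,"travel":[0,0,0],"rotation":[0,0,0]}]' 55
python3 -m crank '[{"claw":55,"travel":[0,-20,0],"rotation":[0,0,0]},{"claw":55,"travel":[0,-50,0],"rotation":[0,0,0]},{"claw":55,"travel":[0,-90,0],"rotation":[0,0,0]},{"claw":55,"travel":[0,-130,0],"rotation":[0,0,0]},{"claw":55,"travel":[0,-160,0],"rotation":[0,0,0]},{"claw":55,"travel":[0,-160,0],"rotation":[0,0,0]}]' 55
python3 -c "
from h import *
go(.32,-.30,.25,0)"
```

```text
t: 23.95
tool_pos: [0.4701, -0.1366, 0.0855]
ee_rot: [-1.146, 1.304, -1.303]
ft_force: [0.1, -0.7, -0.5]
width: 0.055
t: 24.45
tool_pos: [0.4729, -0.1378, 0.2515]
ee_rot: [-1.142, 1.295, -1.31]
ft_force: [0.4, 0.5, -0.5]
width: 0.0549
travel [ 180.5    0.9 -130.8] rot [-0.008 -0.129  0.003] rows>= 5.345885794348925 1.033303746418587 yaw now -7.4 j [-0.432   0.1977 -0.1511  1.2129 -0.0001  1.2676] F [ 0.4445  0.5343 -0.4742] w 0.05493681844522383 t 24.45
```

```bash
python3 -m crank '[{"claw":55,"travel":[180,0,-130],"rotation":[0,0,0]},{"claw":55,"travel":[180,0,-130],"rotation":[0,0,0]},{"claw":55,"travel":[180,0,-130],"rotation":[0,0,0]},{"claw":55,"travel":[180,0,-130],"rotation":[0,0,0]},{"claw":55,"travel":[180,0,-130],"rotation":[0,0,0]},{"claw":55,"travel":[180,0,-130],"rotation":[0,0,0]},{"claw":55,"travel":[180,0,-130],"rotation":[0,0,0]},{"claw":55,"travel":[180,0,-130],"rotation":[0,0,0]}]' 55
python3 -c "
from h import *
crop('top',335,190,80,110,6,'h1.png');im=imaging.snapshot('scene');cv2.imwrite('pics/h2.png',im[:,:,::-1]);im=imaging.snapshot('top');cv2.imwrite('pics/h3.png',im[:,:,::-1])
print(sensors.state()['ft_force'])"
```

```text
t: 25.12
tool_pos: [0.3175, -0.2986, 0.2453]
ee_rot: [-1.144, 1.306, -1.305]
ft_force: [-0.2, 0.2, 0.4]
width: 0.0552
[0.7232 0.4111 0.866 ]
```

View pics/h1.png

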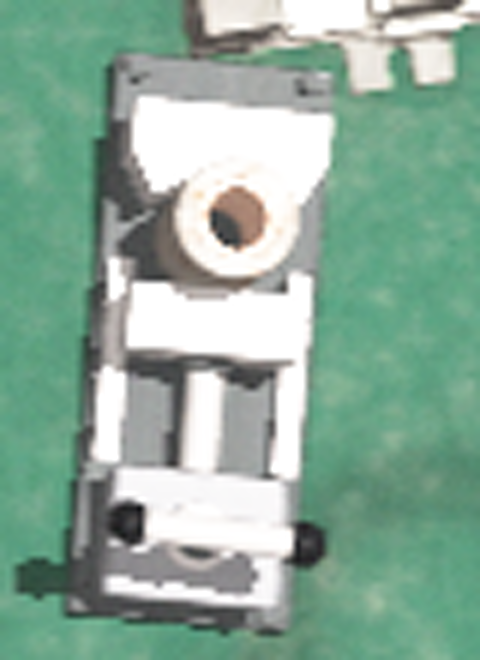

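View pics/h2.png

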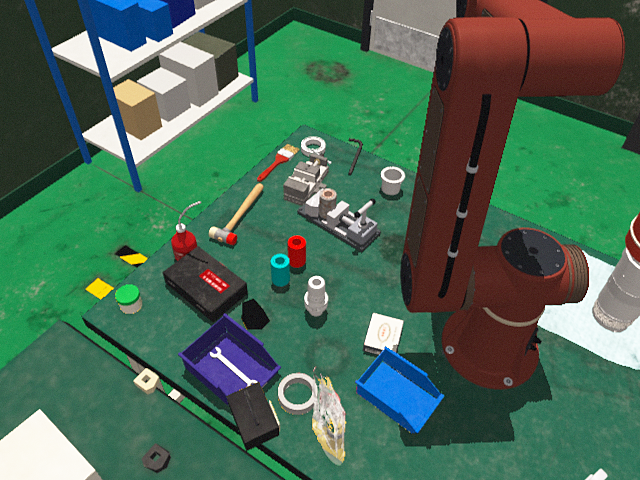

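View pics/h3.png

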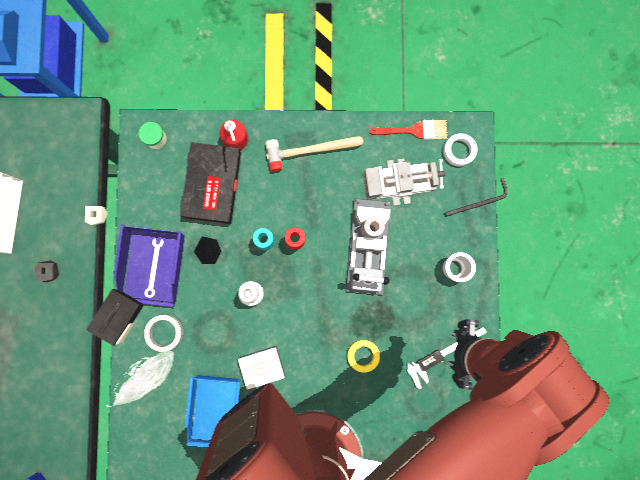

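```bash
python3 -c "
from bench import ticket
print(ticket.job_done())"
```

```text
the job is handed in; nothing more can be done
None
```

I handed the job in at about t = 25 s. The spanner is in the violet bin and the rusty sleeve is clamped upright in the V. No verdict was reported.

**What I did:**
- **Spanner:** the first grasp closed on nothing. The real fingertips sit about 22 mm higher than the reported TCP. I saw this in the scene picture and allowed for it from then on. The second grasp held, and I laid the spanner in the violet bin.
- **Sleeve:** I stood the rusty sleeve on the bed about 3 mm short of the seat and let go.
- **T-handle:** I turned it about 140° clockwise, released it and backed the arm away.

**Last checks:**
- **Spanner:** the pictures show it in the bin.
- **Sleeve:** it stands upright, at about x = +1.7 mm, y = 0 mm in the fixture frame.
- **Bystanders:** the tool holder and flanged cup look unmoved.
- **Arm:** it is clear of everything, with wrist force near zero.

**Clamping force:** I could not measure it directly. The estimates of how far past touch the handle went disagree:

| Evidence | Past touch (rad) | Jaw force (N) |
|---|---|---|
| Handle angle, if my fixture pose is about 2 mm off | 0.7 | 15 |
| Handle angle, fixture pose as measured | 1.0 | 21 |
| Jaw face travel in the pictures | 1.2 | 24 |
| Wrist torque | 0.8 to 1.4 | 17 to 29 |

All of them lie between the 12 N needed and the 45 N that crushes the sleeve.

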